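# Rake the heaped rusk pieces into an even layer in the drying tray

### The arm

A 6-joint arm with a two-finger parallel gripper is mounted at the origin on a cart in front of the work surface, level with it; the furniture and walls round the work are solid. World frame = base frame: x ahead of the robot, y to its left, z up, the work surface at z = 0. Lengths are in m, angles in rad, forces in N, time in s.
With the tool pointing down it reaches from about 0.25 to 0.775 m from the base axis. Payload 4 kg.
Tool frame: the origin (TCP) lies at the very end of the fingers, on their centre line; the grasp point (between the pads) lies 19 mm behind it; x points along the fingers, y is the direction in which the jaws open and shut, and the axes are right-handed (so a half turn about x gives the same grasp; the last joint's range is limited). The gripper opens to 85 mm and grips with 20 to 120 N. Pads are 22 mm wide; open, the fingers measure 114 mm over their backs; the gripper's body (76 mm by 85 mm) begins 54 mm behind the grasp point. The pads swing forward as they close: fully open they stand 13 mm farther back than shut.
Start: joints at [-1.328, 0.087, 1.371, -0, 1.684, -0.103], TCP at [0.186, -0.517, 0.231] pointing down, gripper open.
Joint ranges: [-3.1, 3.1], [-0.76, 2.03], [0.27, 2.55], [-1.08, 4.22], [0.17, 2.65], [-2.57, 2.57]. Speed limits (rad/s): [2.79, 2.79, 3.14, 3.14, 3.14, 3.14].

### API

Orientations are given as [roll, pitch, yaw] about the fixed x, y, z axes, in that order (R = Rz(yaw) Ry(pitch) Rx(roll)).
In Python, from plant import * gives the robot as it stands.
- The arm moves only by the shell command python3 -m inch 'ROWS' [OPENING] [FORCE]. ROWS is JSON, a list of rows, each an object of numbers: "x", "y", "z": the shift along the tool's x, y, z in mm; "ax", "ay", "az": the turn, a rotation vector about the tool's x, y, z in degrees. In form: [{"x": .., "y": .., "z": .., "ax": .., "ay": .., "az": ..}, ...]. A call has 1 to 5 rows; each row is the pose to reach, as a shift and turn from the pose commanded when the call began, along the tool's axes at that moment; what a row does not reach only later rows make up. A row lasts 1/10 s, in which the tool goes at most 50 mm and 8.59 degrees, less where a joint would pass 70% of its speed; a pose out of reach is approached as far as the arm can. A call with a gripper value outside its range is refused whole. OPENING is the closure in counts, from 0 (fully open) to 255 (shut), set as the call begins (- or left out, the last holds). The fingers move at their own pace and stop on an object; FORCE is the grip in N (left out, the last holds). Time passes only in rows, so rows that repeat a pose let the fingers close. It gives the time, the measured TCP pose, the force and the opening at its end, in the units of the state.
- get_obs(): the state, without advancing time (a new reading comes with each control period).
- snapshot(name): name is "side" or "top" or "wrist"; returns a dict with "image" (400x640x3 uint8, red, green, blue), "mtx" (3x3 intrinsics, pixels), "camera_from_world" (4x4, takes a point from world to camera coordinates). Camera axes: x right, y up, looking along -z (the intrinsics and any distortion apply to the point x, -y, -z); pixel columns grow to the right and rows downward; lengths in m; the calibration is good to about 2 mm. The wrist camera is an equidistant fisheye: a pixel r from the principal point sees the ray r / f radians off the axis. A picture is of the moment at which its call begins. There is no depth.
- hand_in(): hands the job in, once; it reports no verdict.
The state is a dict: "clock": time; "joints": joint angles; "qd": joint speeds; "tau": joint torques, N m; "tool_pos": TCP position; "tool_rot": TCP orientation; "force": force on the tool from outside, world axes, zero at the start; "wrist_torque": the same for the moment, N m; "width": opening from 0.0 (shut) to 1.0 (fully open).
Only numpy, scipy, OpenCV 4.12 (cv2) and the standard library are available. Lean on these libraries where they do the work, as an engineer would, in place of code of your own. Each camera call takes 0.05 s, during which the arm holds its last target.

### The job

Take the little rake from its stand and, with its tines bearing lightly on the tray's bed, rake the rusk pieces from the heaped end out into the empty third at the other end, until all eight lie in one even layer with two to four of them in each third of the tray's length and none on top of another. Go gently (never press or push harder than about 8 N on the tray or a rusk), do not touch the rusks with the gripper, and disturb nothing else. Then stand the rake upright in its stand's slot again and let go.

Things in the scene. Friction and masses are not known exactly. Their poses are not given: they have to be found in the camera images.
- tray: Fixed wooden drying tray, inside 144 (its x) x 270 mm (its y), walls 10 thick, 50 high. Origin: its centre at worktop level; z up. Rusks start heaped in the third at its +y end (robot's left). Thirds meet at y = +45 and -45 mm. Its flat metal bed lies askew, differently each time, and is not measured: its top is 15 to 22 mm above the worktop at y = +75 mm and slopes along y by up to 0.04 rad up or down. Follow it by feel.
- rake_grip (a point): Loose wooden hand rake standing upright in its stand, 112 mm tall, 0.18 kg. This point: centre of its grip block, 36 (its x) x 24 (its y) x 54 mm high; take it from above across the 24 mm. z points up along the rake. The tine ends are 85 mm below this point while the head is not pressed in.
- rake_head: The rake's head: bar 54 mm long (its x), 12 mm thick (its y), with five 27 mm tines, gaps 6 mm; bar and tines 39 mm high. Origin: middle of the row of tine ends; z up. It is sprung: pressed down, it slides up into the grip by up to 12 mm, starting at about 1 N, then 3.5 N for each mm.
- stand_slot (a point): Rake stand, a fixed dark wooden block 110 x 60 mm and 34 mm high with an upright slot 62 mm long (its x) and 22 mm wide (its y), 28 mm deep, open at the top. This point is the middle of the slot's floor, 6 mm above the worktop. The tines stand on it.
- rusk_1: Loose rusk piece (dry toasted bread with a darker crust on one side), a rounded block about 26 x 24 x 19 mm, 14 g. Origin at its centre. All eight look alike.
- rusk_2: Loose rusk piece (dry toasted bread with a darker crust on one side), a rounded block about 24 x 22 x 20 mm, 14 g. Origin at its centre. All eight look alike.
- rusk_3: Loose rusk piece (dry toasted bread with a darker crust on one side), a rounded block about 25 x 23 x 18 mm, 14 g. Origin at its centre. All eight look alike.
- rusk_4: Loose rusk piece (dry toasted bread with a darker crust on one side), a rounded block about 23 x 24 x 20 mm, 14 g. Origin at its centre. All eight look alike.
- rusk_5: Loose rusk piece (dry toasted bread with a darker crust on one side), a rounded block about 26 x 22 x 19 mm, 14 g. Origin at its centre. All eight look alike.
- rusk_6: Loose rusk piece (dry toasted bread with a darker crust on one side), a rounded block about 24 x 24 x 18 mm, 14 g. Origin at its centre. All eight look alike.
- rusk_7: Loose rusk piece (dry toasted bread with a darker crust on one side), a rounded block about 24 x 23 x 18 mm, 14 g. Origin at its centre. All eight look alike.
- rusk_8: Loose rusk piece (dry toasted bread with a darker crust on one side), a rounded block about 25 x 22 x 18 mm, 14 g. Origin at its centre. All eight look alike.
- onion_2: Bystander, loose: red onion, about 84 mm; leave it where it is. Origin at its underside.
- garlic_1: Bystander, loose: garlic bulb, about 60 mm; leave it where it is. Origin at its underside.
- garlic_2: Bystander, loose: garlic bulb, about 60 mm; leave it where it is. Origin at its underside.
- lemon_1: Bystander, loose: lemon, 78 x 55 mm; leave it where it is. Origin at its underside.

How it is judged:
By the outcome, as a careful person would: the job done as asked, in the order asked, and still so for the second after the job is handed in, with the robot touching nothing.
It also fails if it takes over 58 s, if anything falls off the work surface, if the arm or the gripper's body presses on something with over 40 N, if the wrist force passes 120 N, or if a joint passes its speed limit or range.

## Working session

There is one attempt and no reset: what is moved stays moved. The work goes in short steps, Python scripts to look and compute and a shell command to move; the robot and the scene stay as the last step left them, time stands still between calls to the robot, and variables do not carry over. Pictures are saved under pics/ and viewed, and the job is handed in when it is done.

```bash
mkdir -p pics; ls; python3 - <<'E'
from plant import *
import cv2
o=get_obs(); print(o)
for n in ("side","top","wrist"):
    s=snapshot(n); cv2.imwrite(f"pics/{n}0.png",s["image"][:,:,::-1]); print(n,s["mtx"],s["camera_from_world"])
E
```

```text
pics
{'clock': 0.0, 'joints': array([-1.32806579e+00,  8.79492268e-02,  1.37228968e+00, -8.39701543e-06,
        1.68361111e+00, -1.03093431e-01]), 'qd': array([ 2.53669922e-05,  1.28090596e-03, -1.13668769e-05, -7.57299266e-04,
        1.08273306e-03, -2.43048930e-03]), 'tau': array([ 2.00574277e-04, -3.51865339e+01, -3.13265920e+01, -1.14053712e-04,
        1.09779864e-02,  5.16937192e-06]), 'tool_pos': array([ 0.18630705, -0.51693843,  0.23012432]), 'tool_rot': array([-1.67019266,  1.56853894,  1.81722303]), 'force': array([ 0.47425686, -0.27002684, -0.06546532]), 'wrist_torque': array([-0.04628592, -0.02018511,  0.03768557]), 'width': 1.0000676667218156}
side [[377.87404295   0.         313.26214096]
 [  0.         377.87404295 196.03525666]
 [  0.           0.           1.        ]] [[-0.9891983  -0.14539234 -0.0186493   0.49438807]
 [ 0.038375   -0.37965303  0.9243327  -0.107173  ]
 [-0.14147115  0.91363266  0.38113157 -0.92154004]
 [ 0.          0.          0.          1.        ]]
top [[383.32307073   0.         321.89543037]
 [  0.         383.32307073 199.70932316]
 [  0.           0.           1.        ]] [[ 0.01395864 -0.99966539 -0.02177766 -0.00331297]
 [ 0.99485079  0.01169826  0.10067301 -0.48069139]
 [-0.10038457 -0.02307078  0.99468119 -1.11052457]
 [ 0.          0.          0.          1.        ]]
wrist [[309.70691629   0.         322.22774181]
 [  0.         309.70691629 196.61420801]
 [  0.           0.           1.        ]] [[ 0.33831444 -0.94103115 -0.00192555 -0.54900658]
 [ 0.89526929  0.32249138 -0.30739586  0.03962007]
 [ 0.28989006  0.10227257  0.95157978 -0.38113915]
 [ 0.          0.          0.          1.        ]]
```

View pics/side0.png

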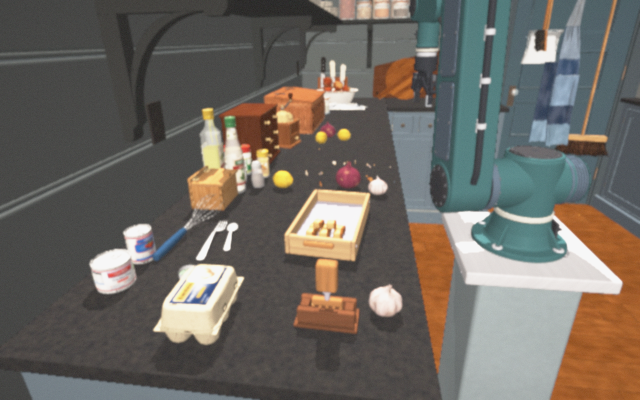

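View pics/top0.png

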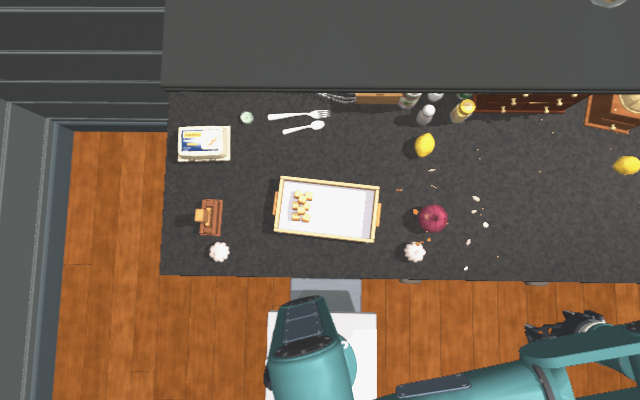

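View pics/wrist0.png

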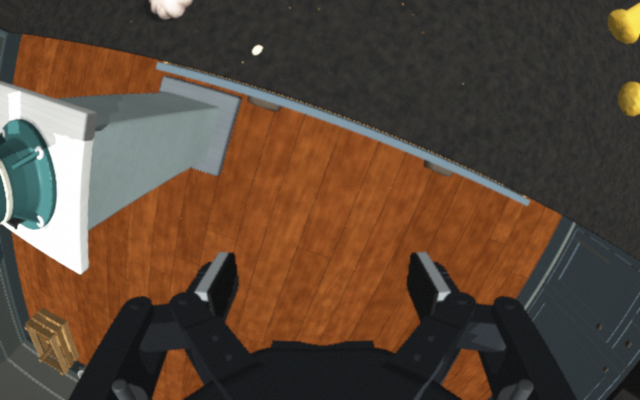

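```bash
cat > h.py <<'E'
import numpy as np, cv2
from scipy.spatial.transform import Rotation as Ro
def proj(s,P):
    P=np.atleast_2d(P); c=(s["camera_from_world"]@np.c_[P,np.ones(len(P))].T)[:3].T
    q=np.c_[c[:,0],-c[:,1],-c[:,2]]; K=s["mtx"]
    if s.get("fish"):
        r=np.linalg.norm(q[:,:2],axis=1); th=np.arctan2(r,q[:,2]); d=q[:,:2]/np.maximum(r,1e-9)[:,None]*th[:,None]
        return d*K[0,0]+K[:2,2]
    q=q/q[:,2:]; return (q@K.T)[:,:2]
def ray(s,uv):
    K=s["mtx"]; uv=np.array(uv,float); a=(uv-K[:2,2])/K[0,0]
    if s.get("fish"):
        r=np.linalg.norm(a); v=np.r_[a/max(r,1e-9)*np.sin(r),np.cos(r)]
    else: v=np.r_[a,1.]
    v=np.array([v[0],-v[1],-v[2]]); T=s["camera_from_world"]
    o=-T[:3,:3].T@T[:3,3]; d=T[:3,:3].T@v; return o,d/np.linalg.norm(d)
def onz(s,uv,z):
    o,d=ray(s,uv); return o+d*(z-o[2])/d[2]
def two(s1,uv1,s2,uv2):
    A=[];b=[]
    for s,u in((s1,uv1),(s2,uv2)):
        o,d=ray(s,u);M=np.eye(3)-np.outer(d,d);A.append(M);b.append(M@o)
    return np.linalg.lstsq(np.vstack(A),np.hstack(b),rcond=None)[0]
def snap(n):
    from plant import snapshot
    s=dict(snapshot(n)); s["fish"]=(n=="wrist"); return s
def crop(s,x0,y0,x1,y1,k,name):
    im=np.ascontiguousarray(s["image"][y0:y1,x0:x1,::-1])
    cv2.imwrite(f"pics/{name}.png",cv2.resize(im,None,fx=k,fy=k,interpolation=cv2.INTER_CUBIC))
import pickle
E
python3 - <<'E'
from h import *
t=snap("top"); s=snap("side"); pickle.dump((t,s),open("ts.pkl","wb"))
crop(t,180,160,400,280,3.6,"topc"); crop(s,270,180,430,340,3.7,"sidec")
E
```

```text
(no output)
```

View pics/topc.png

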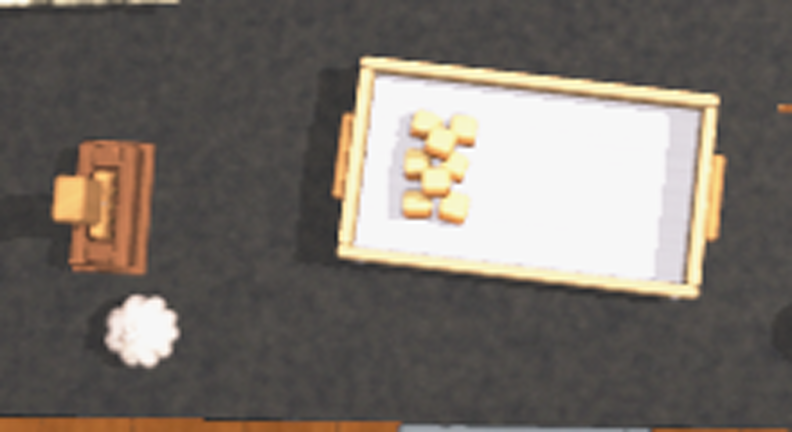

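View pics/sidec.png

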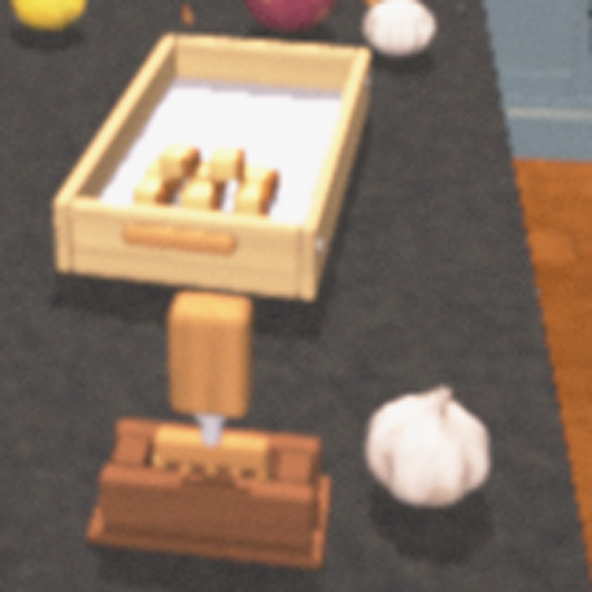

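```bash
python3 - <<'E'
from h import *
t,s=pickle.load(open("ts.pkl","rb"))
T=lambda u:(u[0]/3.6+180-.5+.14,u[1]/3.6+160-.36); S=lambda u:(u[0]/3.7+270-.36,u[1]/3.7+180-.36)
c=[onz(t,T(u),.05) for u in[(361,58),(718,95),(698,298),(338,258)]]
for p in c: print("tray t",p[:2].round(4))
c=np.array(c);print(np.linalg.norm(c-np.roll(c,-1,0),axis=1), c.mean(0))
print("side tray",[onz(s,S(u),.05)[:2].round(4) for u in[(170,36),(370,48),(318,232),(57,205)]])
for u in [(80,142),(155,142),(148,273),(70,270)]: print("stand",onz(t,T(u),.034)[:2].round(4),onz(t,T(u),.0)[:2].round(4))
for u in [(57,175),(87,178),(83,221),(52,219),(70,198)]: print("grip",onz(t,T(u),.118)[:2].round(4))
for u in [(118,420),(322,436),(330,490),(322,568),(88,543)]: print("sidestand",onz(s,S(u),.034)[:2].round(4),onz(s,S(u),.0)[:2].round(4))
print("grip side",[onz(s,S(u),.118)[:2].round(4) for u in[(172,297),(250,297)]])
print("heads top",[onz(t,T(u),.045)[:2].round(4) for u in[(97,170),(113,170),(110,238),(93,238)]])
for n,u in dict(garlic=(142,332)).items(): print(n,onz(t,T(u),.03))
print([onz(t,(u),.03)[:2].round(3) for u in[(415,252),(433,218),(425,145)]])
E
```

```text
tray t [0.5469 0.1258]
tray t [ 0.5198 -0.1627]
tray t [ 0.3574 -0.1467]
tray t [0.3851 0.1402]
[0.28972866 0.16320201 0.28821505 0.16244721] [ 0.45231318 -0.01087233  0.05      ]
side tray [array([ 0.5155, -0.1606]), array([ 0.3565, -0.1505]), array([0.3842, 0.1445]), array([0.545 , 0.1289])]
stand [0.4774 0.3575] [0.4808 0.369 ]
stand [0.4781 0.2955] [0.4815 0.3052]
stand [0.3711 0.297 ] [0.3713 0.3067]
stand [0.3727 0.3609] [0.3729 0.3726]
grip [0.4438 0.3453]
grip [0.4418 0.3223]
grip [0.4092 0.3239]
grip [0.4104 0.3475]
grip [0.4264 0.3346]
sidestand [0.4745 0.3145] [0.4835 0.2698]
sidestand [0.3746 0.3149] [0.3756 0.2703]
sidestand [0.3694 0.3537] [0.37   0.3121]
sidestand [0.371  0.4039] [0.3717 0.3664]
sidestand [0.4725 0.4014] [0.4812 0.3637]
grip side [array([0.4438, 0.3327]), array([0.4086, 0.3286])]
heads top [array([0.4537, 0.3388]), array([0.4538, 0.3257]), array([0.3988, 0.3258]), array([0.3986, 0.3396])]
garlic [0.3234202  0.30106974 0.03      ]
[array([ 0.331, -0.268]), array([ 0.43 , -0.322]), array([ 0.647, -0.301])]
```

```bash
cat >> h.py <<'E'
TR=np.array([0.452,-0.011]); TY=np.deg2rad(-5.4)
def rows(pos,yaw):
    "tool-frame shift mm, rotvec deg from measured pose to tool-down pose; tool y along world (-sin yaw, cos yaw)"
    from plant import get_obs
    o=get_obs(); R=Ro.from_euler("xyz",o["tool_rot"]); p=o["tool_pos"]
    for f in (1,-1):
        yv=f*np.array([-np.sin(yaw),np.cos(yaw),0]); xv=np.array([0,0,-1.]); G=Ro.from_matrix(np.c_[xv,yv,np.cross(xv,yv)])
        rv=(R.inv()*G).as_rotvec(degrees=True)
        if np.linalg.norm(rv)<=91: break
    print("t",round(o["clock"],2),"pos",p.round(4),"shift",R.inv().apply(np.array(pos)-p).round(1) if 0 else (1e3*R.inv().apply(np.array(pos)-p)).round(1),"turn",rv.round(2),"F",o["force"].round(1),"w",round(o["width"],3))
    return R
def w2t(x,y):  # world -> tray mm
    c,s=np.cos(TY),np.sin(TY); d=np.array([x,y])-TR; return 1e3*np.array([c*d[0]+s*d[1],-s*d[0]+c*d[1]])
def t2w(x,y):
    c,s=np.cos(TY),np.sin(TY); x,y=x/1e3,y/1e3; return TR+np.array([c*x-s*y,s*x+c*y])
E
python3 - <<'E'
from h import *
R=rows([.4264,.334,.23],np.deg2rad(-1.5)); print(R.as_matrix().round(3))
E
```

```text
t 0.25 pos [ 0.1863 -0.5172  0.2307] shift [   1.5 -719.5 -514.4] turn [2.131e+01 1.000e-02 6.000e-02] F [0.2 1.2 0.2] w 1.0
[[-0.     0.339 -0.941]
 [ 0.001 -0.941 -0.339]
 [-1.    -0.001 -0.   ]]
```

```bash
python3 -m inch '[{"x":-10,"y":-719,"z":-514,"ax":-158.7},{"x":-10,"y":-719,"z":-514,"ax":-158.7},{"x":-10,"y":-719,"z":-514,"ax":-158.7},{"x":-10,"y":-719,"z":-514,"ax":-158.7},{"x":-10,"y":-719,"z":-514,"ax":-158.7}]' 0; python3 -c "
from h import *
rows([.4264,.334,.24],np.deg2rad(-1.5))"
```

```text
t 0.25 pos [ 0.1863 -0.5172  0.2307] shift [  -8.5 -719.5 -514.4] turn [2.131e+01 1.000e-02 6.000e-02] F [0.2 1.2 0.2] w 1.0invalid input at $[0]: expected keys x, y, z, ax, ay, az
```

All six keys are required.

```bash
python3 -m inch '[{"x":-10,"y":-719,"z":-514,"ax":-158.7,"ay":0,"az":0},{"x":-10,"y":-719,"z":-514,"ax":-158.7,"ay":0,"az":0},{"x":-10,"y":-719,"z":-514,"ax":-158.7,"ay":0,"az":0},{"x":-10,"y":-719,"z":-514,"ax":-158.7,"ay":0,"az":0},{"x":-10,"y":-719,"z":-514,"ax":-158.7,"ay":0,"az":0}]' 0; python3 -c "
from h import *
rows([.4264,.334,.24],np.deg2rad(-1.5))"
```

```text
clock: 0.75
tool_pos: [0.2543, -0.275, 0.234]
tool_rot: [1.836, 1.57, -0.205]
force: [1.1, 0.5, -0.3]
width: 1.0
t 0.75 pos [ 0.2543 -0.275   0.234 ] shift [  -5.9 -122.2 -620.9] turn [ 6.458e+01 -2.000e-02 -2.000e-02] F [ 1.1  0.5 -0.3] w 1.0
```

```bash
python3 -m inch '[{"x":-6,"y":-122,"z":-621,"ax":-115.4,"ay":0,"az":0},{"x":-6,"y":-122,"z":-621,"ax":-115.4,"ay":0,"az":0},{"x":-6,"y":-122,"z":-621,"ax":-115.4,"ay":0,"az":0},{"x":-6,"y":-122,"z":-621,"ax":-115.4,"ay":0,"az":0},{"x":-6,"y":-122,"z":-621,"ax":-115.4,"ay":0,"az":0}]' 0; python3 -c "
from h import *
rows([.4264,.334,.24],np.deg2rad(-1.5))"
```

```text
clock: 1.25
tool_pos: [0.3235, -0.0347, 0.2368]
tool_rot: [0.976, 1.569, -0.314]
force: [1.8, 0.2, 0.4]
width: 0.999
t 1.25 pos [ 0.3235 -0.0347  0.2368] shift [  -3.2  200.9 -325.9] turn [-7.243e+01  1.100e-01 -4.000e-02] F [1.8 0.2 0.4] w 0.999
```

```bash
python3 -m inch '[{"x":-3,"y":201,"z":-326,"ax":-72.4,"ay":0,"az":0},{"x":-3,"y":201,"z":-326,"ax":-72.4,"ay":0,"az":0},{"x":-3,"y":201,"z":-326,"ax":-72.4,"ay":0,"az":0},{"x":-3,"y":201,"z":-326,"ax":-72.4,"ay":0,"az":0},{"x":-3,"y":201,"z":-326,"ax":-72.4,"ay":0,"az":0}]' 0; python3 -c "
from h import *
rows([.4264,.334,.24],np.deg2rad(-1.5))"
```

```text
clock: 1.75
tool_pos: [0.392, 0.2061, 0.2386]
tool_rot: [0.383, 1.57, -0.156]
force: [0.7, -0.8, 1.2]
width: 1.004
t 1.75 pos [0.392  0.2061 0.2386] shift [ -1.4 127.4 -36.1] turn [-2.936e+01  6.000e-02 -1.000e-02] F [ 0.7 -0.8  1.2] w 1.004
```

```bash
python3 -m inch '[{"x":-1,"y":127,"z":-36,"ax":-29.4,"ay":0,"az":0},{"x":-1,"y":127,"z":-36,"ax":-29.4,"ay":0,"az":0},{"x":-1,"y":127,"z":-36,"ax":-29.4,"ay":0,"az":0},{"x":-1,"y":127,"z":-36,"ax":-29.4,"ay":0,"az":0},{"x":-1,"y":127,"z":-36,"ax":-29.4,"ay":0,"az":0}]' 0; python3 -c "
from h import *
rows([.4264,.334,.24],np.deg2rad(-1.5))
from plant import get_obs
print(get_obs()['joints'])
w=snap('wrist');pickle.dump(w,open('w.pkl','wb'));crop(w,0,0,640,400,1.25,'w1')"
```

```text
clock: 2.25
tool_pos: [0.427, 0.3319, 0.2386]
tool_rot: [-2.424, 1.569, -2.455]
force: [-0.5, 0.9, 0.0]
width: 0.998
t 2.25 pos [0.427  0.3319 0.2386] shift [-1.4  2.1 -0.7] turn [-0.29 -0.08  0.07] F [-0.5  0.9  0. ] w 0.998
[ 5.55952407e-01  6.67726687e-02  1.37830091e+00 -2.32953866e-04
  1.69827730e+00 -9.83700678e-01]
```

View pics/w1.png

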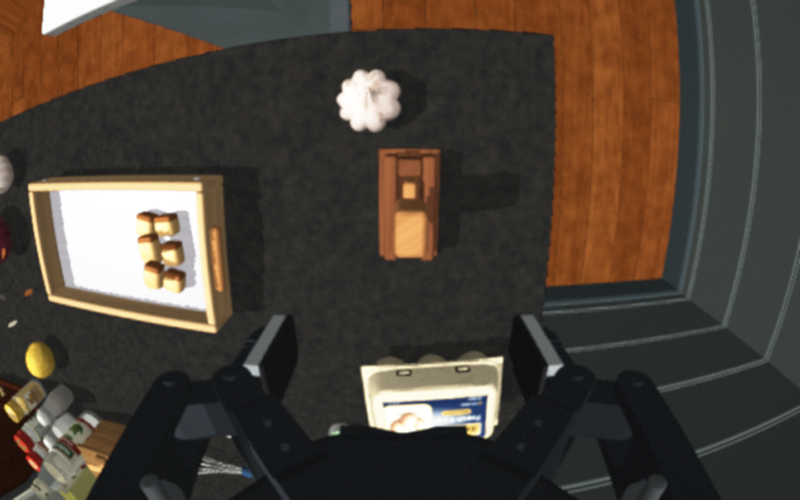

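```bash
python3 -c "
from h import *
w=pickle.load(open('w.pkl','rb'));crop(w,285,100,375,225,5,'w1c')
T=w['camera_from_world'];print(-T[:3,:3].T@T[:3,3])"
```

```text
[0.34818465 0.33456052 0.38222621]
```

View pics/w1c.png

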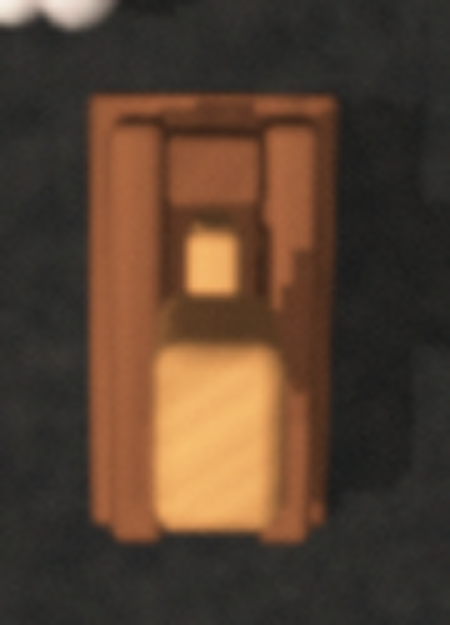

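```bash
python3 -c "
from h import *
w=pickle.load(open('w.pkl','rb'))
f=lambda u,z: onz(w,(u[0]/5+285-.4,u[1]/5+100-.4),z)[:2].round(4)
for u in [(155,346),(281,346),(272,530),(160,530),(216,440)]: print('grip',f(u,.118))
for u in [(90,96),(338,96),(325,524),(95,520)]: print('base',f(u,.0))
for u in [(118,122),(316,122),(303,540),(116,540)]: print('block top',f(u,.034))
for u in [(162,130),(262,130)]: print('slot rim',f(u,.034))
for u in [(187,230),(239,230)]: print('head bar end',f(u,.045))
"
```

```text
grip [0.4079 0.3266]
grip [0.4086 0.3486]
grip [0.4427 0.3465]
grip [0.442  0.3262]
grip [0.4254 0.3368]
base [0.3709 0.3094]
base [0.3727 0.3702]
base [0.4837 0.3658]
base [0.4806 0.3056]
block top [0.375  0.3177]
block top [0.3763 0.362 ]
block top [0.4755 0.3577]
block top [0.4741 0.3129]
slot rim [0.3772 0.3275]
slot rim [0.3778 0.3498]
head bar end [0.3985 0.3324]
head bar end [0.3989 0.3438]
```

```bash
python3 -c "
from h import *
rows([.4256,.3368,.076],np.deg2rad(-2.1))"
```

```text
t 2.3 pos [0.4271 0.3312 0.239 ] shift [163.    5.7  -1.5] turn [ 0.19 -0.04  0.05] F [0.3 1.2 0.5] w 1.003
```

```bash
python3 -m inch '[{"x":40,"y":5,"z":-1.5,"ax":0.2,"ay":0,"az":0},{"x":80,"y":5,"z":-1.5,"ax":0.2,"ay":0,"az":0},{"x":120,"y":5,"z":-1.5,"ax":0.2,"ay":0,"az":0},{"x":163,"y":5,"z":-1.5,"ax":0.2,"ay":0,"az":0},{"x":163,"y":5,"z":-1.5,"ax":0.2,"ay":0,"az":0}]' 0; python3 -c "
from h import *
rows([.4256,.3368,.076],np.deg2rad(-2.1))
w=snap('wrist');pickle.dump(w,open('w.pkl','wb'));crop(w,0,0,640,400,1.25,'w2')"
```

```text
clock: 2.8
tool_pos: [0.4214, 0.3322, 0.0696]
tool_rot: [-2.528, 1.556, -2.566]
force: [-0.8, -0.7, -0.2]
width: 0.998
t 2.8 pos [0.4214 0.3322 0.0696] shift [-6.4  4.7  4. ] turn [-0.12 -0.69  0.49] F [-0.8 -0.7 -0.2] w 0.998
```

View pics/w2.png

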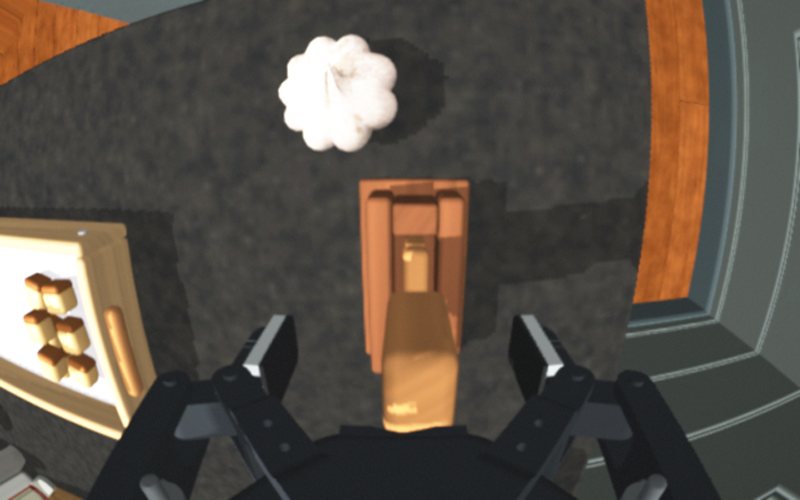

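```bash
python3 -m inch '[{"x":0,"y":0,"z":0,"ax":0,"ay":0,"az":0},{"x":0,"y":0,"z":0,"ax":0,"ay":0,"az":0}]' 0; python3 -c "
from h import *
rows([.4256,.3368,.076],np.deg2rad(-2.1))"
```

```text
clock: 3.05
tool_pos: [0.428, 0.337, 0.0801]
tool_rot: [0.581, 1.564, 0.544]
force: [-0.1, -0.0, -0.1]
width: 1.003
t 3.05 pos [0.428  0.337  0.0801] shift [ 4.1 -0.3 -2.4] turn [-0.02  0.31 -0.21] F [-0.1 -0.  -0.1] w 1.003
```

```bash
python3 -m inch '[{"x":0,"y":0,"z":0,"ax":0,"ay":0,"az":0},{"x":0,"y":0,"z":0,"ax":0,"ay":0,"az":0},{"x":0,"y":0,"z":0,"ax":0,"ay":0,"az":0},{"x":0,"y":0,"z":0,"ax":0,"ay":0,"az":0},{"x":0,"y":0,"z":0,"ax":0,"ay":0,"az":0}]' 255 70; python3 -c "
from h import *
rows([.4256,.3368,.076],np.deg2rad(-2.1))"
```

```text
clock: 3.55
tool_pos: [0.426, 0.3361, 0.0766]
tool_rot: [0.057, 1.571, 0.021]
force: [-0.2, -0.4, 1.5]
width: 0.272
t 3.55 pos [0.426  0.3361 0.0766] shift [ 0.6  0.7 -0.4] turn [ 0.03  0.02 -0.  ] F [-0.2 -0.4  1.5] w 0.272
```

```bash
python3 -m inch '[{"x":-5,"y":0,"z":0,"ax":0,"ay":0,"az":0},{"x":-20,"y":0,"z":0,"ax":0,"ay":0,"az":0},{"x":-45,"y":0,"z":0,"ax":0,"ay":0,"az":0},{"x":-70,"y":0,"z":0,"ax":0,"ay":0,"az":0},{"x":-80,"y":0,"z":0,"ax":0,"ay":0,"az":0}]' 255 70; python3 -c "
from h import *
p=t2w(0,85);print(p)
rows([p[0],p[1],.157],TY)
t=snap('top');s=snap('side');w=snap('wrist');pickle.dump((t,s,w),open('tsw.pkl','wb'))
crop(t,180,160,400,280,3.6,'topc2');crop(s,270,130,430,340,2.8,'sidec2');crop(w,0,0,640,400,1.25,'w3')"
```

```text
clock: 4.05
tool_pos: [0.4273, 0.3369, 0.1604]
tool_rot: [0.585, 1.565, 0.549]
force: [0.3, 0.4, -1.6]
width: 0.27
[0.45999921 0.07362277]
t 4.05 pos [0.4273 0.3369 0.1604] shift [   2.8 -261.9   42.2] turn [ 3.33  0.28 -0.2 ] F [ 0.3  0.4 -1.6] w 0.27
```

View pics/w3.png

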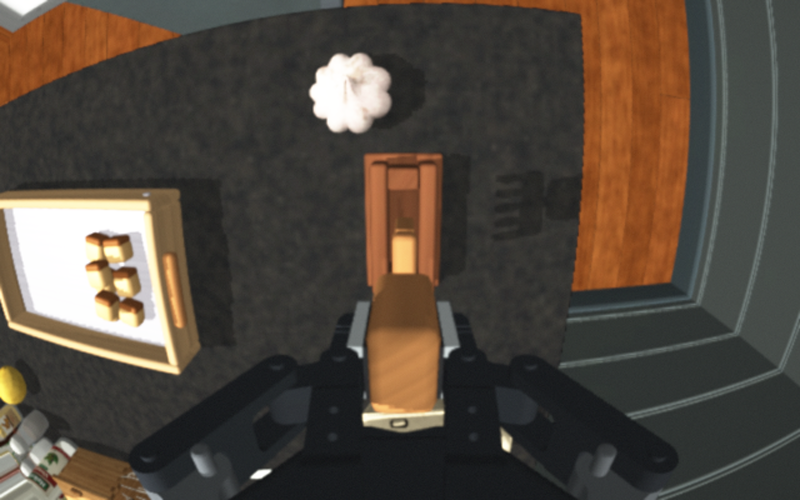

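View pics/sidec2.png

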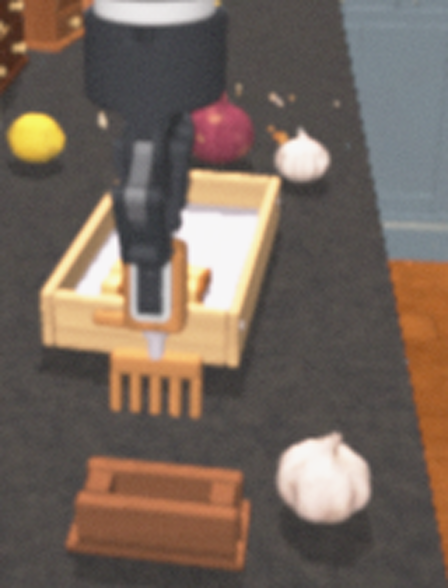

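```bash
python3 -c "
from h import *
t,s=pickle.load(open('ts.pkl','rb'))
for u,z in [((424,122),.037),((463,127),.037),((441,142),.056),((415,163),.037),((455,163),.037),((436,180),.056),((416,204),.037),((453,207),.037)]:
  p=onz(t,(u[0]/3.6+180-.36,u[1]/3.6+160-.36),z); print(w2t(*p[:2]).round(0))
for u in [(375,75),(703,108),(688,284),(357,247)]:
  p=onz(t,(u[0]/3.6+180-.36,u[1]/3.6+160-.36),.05); print(w2t(*p[:2]).round(0))
"
```

```text
[37. 90.]
[36. 57.]
[20. 72.]
[ 2. 93.]
[ 6. 61.]
[-11.  73.]
[-31.  88.]
[-30.  58.]
[ 69. 132.]
[  70. -134.]
[ -71. -135.]
[-70. 130.]
```

```bash
python3 -c "
from h import *
p=t2w(42,118.5);print(p)
rows([p[0],p[1],.157],TY)"
```

```text
[0.50496544 0.10302154]
t 4.2 pos [0.4261 0.3362 0.1571] shift [   0.  -230.2   87.2] turn [ 3.33  0.07 -0.04] F [-0.3 -0.3 -2. ] w 0.27
```

```bash
python3 -m inch '[{"x":0,"y":-20,"z":8,"ax":1,"ay":0,"az":0},{"x":0,"y":-55,"z":21,"ax":2,"ay":0,"az":0},{"x":0,"y":-100,"z":38,"ax":3.3,"ay":0,"az":0},{"x":0,"y":-145,"z":55,"ax":3.3,"ay":0,"az":0},{"x":0,"y":-185,"z":70,"ax":3.3,"ay":0,"az":0}]'; python3 -m inch '[{"x":0,"y":-25,"z":9,"ax":0,"ay":0,"az":0},{"x":0,"y":-38,"z":14,"ax":0,"ay":0,"az":0},{"x":0,"y":-44,"z":17,"ax":0,"ay":0,"az":0},{"x":0,"y":-45,"z":17,"ax":0,"ay":0,"az":0}]'; python3 -c "
from h import *
p=t2w(42,118.5)
rows([p[0],p[1],.157],TY)
w=snap('wrist');t=snap('top');crop(w,0,0,640,400,1.25,'w4');crop(t,220,140,400,260,4.4,'t4')"
```

```text
clock: 4.7
tool_pos: [0.4884, 0.1464, 0.1543]
tool_rot: [-2.732, 1.567, -2.826]
force: [0.6, 0.6, -0.8]
width: 0.272
clock: 5.1
tool_pos: [0.5016, 0.1024, 0.1556]
tool_rot: [3.016, 1.569, 2.922]
force: [0.2, 0.1, -2.7]
width: 0.272
t 5.1 pos [0.5016 0.1024 0.1556] shift [-1.4  1.   3.3] turn [ 0.01 -0.09 -0.01] F [ 0.2  0.1 -2.7] w 0.272
```

View pics/w4.png

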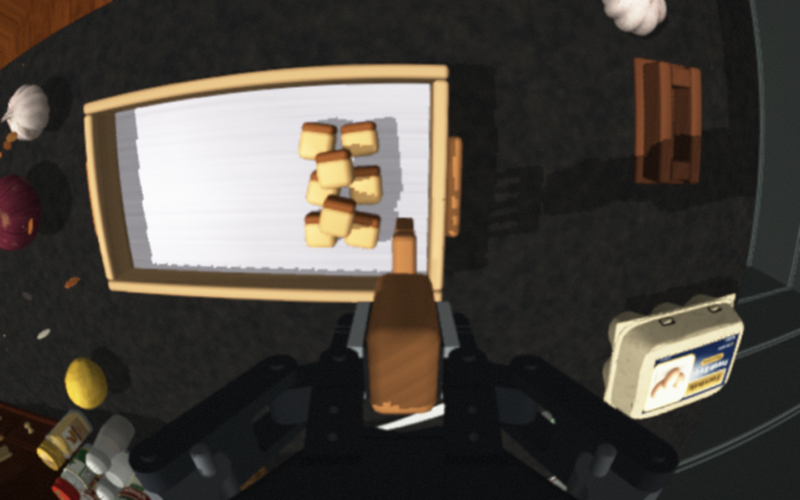

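View pics/t4.png

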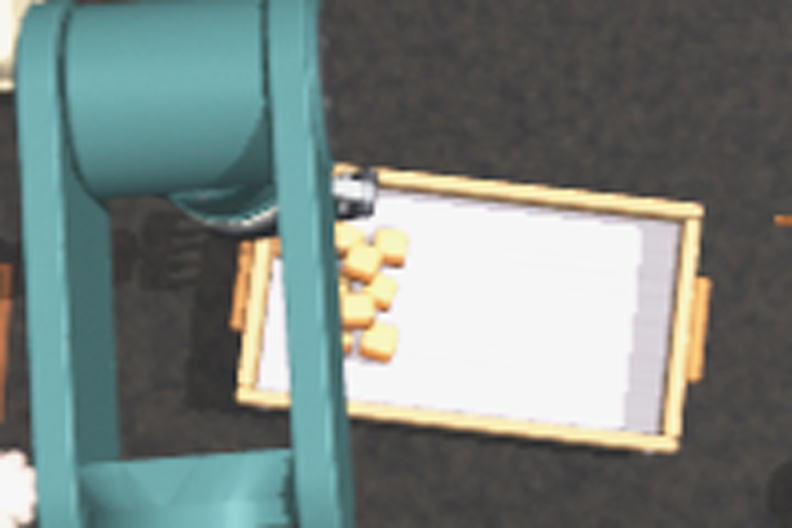

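```bash
python3 -m inch '[{"x":8,"y":1,"z":2,"ax":0,"ay":0,"az":0},{"x":24,"y":1,"z":2,"ax":0,"ay":0,"az":0},{"x":40,"y":1,"z":2,"ax":0,"ay":0,"az":0},{"x":50,"y":1,"z":2,"ax":0,"ay":0,"az":0},{"x":54,"y":1,"z":2,"ax":0,"ay":0,"az":0}]';python3 -m inch '[{"x":0,"y":0,"z":0,"ax":0,"ay":0,"az":0},{"x":0,"y":0,"z":0,"ax":0,"ay":0,"az":0}]'; python3 -c "
from h import *
p=t2w(42,118.5)
rows([p[0],p[1],.100],TY)
w=snap('wrist');crop(w,0,0,640,400,1.25,'w5');s=snap('side');crop(s,270,160,390,270,5,'s5')"
```

```text
clock: 5.7
tool_pos: [0.5029, 0.1037, 0.1006]
tool_rot: [-2.978, 1.568, -3.07]
force: [0.0, -0.2, -2.1]
width: 0.27
clock: 5.9
tool_pos: [0.5044, 0.1033, 0.1031]
tool_rot: [0.167, 1.569, 0.073]
force: [0.7, 0.4, -2.5]
width: 0.269
t 5.9 pos [0.5044 0.1033 0.1031] shift [ 3.1 -0.2  0.5] turn [ 0.05  0.07 -0.01] F [ 0.7  0.4 -2.5] w 0.269
```

View pics/w5.png

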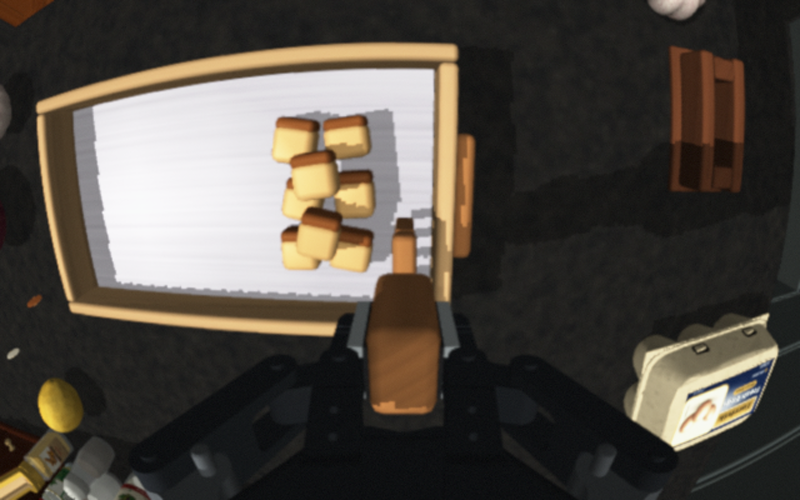

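View pics/s5.png

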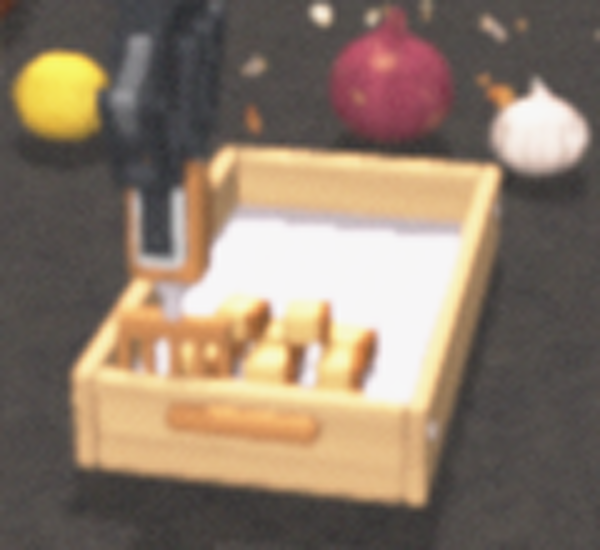

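```bash
python3 -m inch '[{"x":3,"y":0,"z":0,"ax":0,"ay":0,"az":0},{"x":5,"y":0,"z":0,"ax":0,"ay":0,"az":0},{"x":5,"y":0,"z":0,"ax":0,"ay":0,"az":0}]';python3 -m inch '[{"x":1.5,"y":0,"z":0,"ax":0,"ay":0,"az":0},{"x":1.5,"y":0,"z":0,"ax":0,"ay":0,"az":0}]'; python3 -m inch '[{"x":1.5,"y":0,"z":0,"ax":0,"ay":0,"az":0},{"x":1.5,"y":0,"z":0,"ax":0,"ay":0,"az":0}]'
```

```text
clock: 6.3
tool_pos: [0.5037, 0.103, 0.0971]
tool_rot: [-2.865, 1.57, -2.959]
force: [-0.0, 1.4, -1.6]
width: 0.273
clock: 6.5
tool_pos: [0.5038, 0.103, 0.0957]
tool_rot: [-2.711, 1.57, -2.805]
force: [-0.5, -0.5, -1.5]
width: 0.269
clock: 6.7
tool_pos: [0.5038, 0.103, 0.0942]
tool_rot: [-2.771, 1.57, -2.865]
force: [-0.8, 0.5, -2.3]
width: 0.27
```

```bash
python3 -m inch '[{"x":1.5,"y":0,"z":0,"ax":0,"ay":0,"az":0},{"x":1.5,"y":0,"z":0,"ax":0,"ay":0,"az":0}]'|grep -E "pos|force"; python3 -m inch '[{"x":1,"y":0,"z":0,"ax":0,"ay":0,"az":0},{"x":1,"y":0,"z":0,"ax":0,"ay":0,"az":0}]'|grep -E "pos|force"
```

```text
tool_pos: [0.5042, 0.103, 0.0933]
force: [-0.7, -0.1, 1.1]
tool_pos: [0.5042, 0.103, 0.0926]
force: [-0.6, -0.2, 2.8]
```

```bash
python3 -m inch '[{"x":1,"y":0,"z":0,"ax":0,"ay":0,"az":0},{"x":1,"y":0,"z":0,"ax":0,"ay":0,"az":0}]'|grep -E "pos|force"
```

```text
tool_pos: [0.5043, 0.103, 0.0918]
force: [-0.6, 0.0, 6.3]
```

```bash
python3 -m inch '[{"x":-1.6,"y":0,"z":0,"ax":0,"ay":0,"az":0},{"x":-1.6,"y":-6,"z":0,"ax":0,"ay":0,"az":0},{"x":-1.6,"y":-12,"z":0,"ax":0,"ay":0,"az":0}]'|grep -E "pos|force"
```

```text
tool_pos: [0.5032, 0.0914, 0.0926]
force: [0.6, 2.7, 1.2]
```

```bash
python3 -m inch '[{"x":0,"y":-10,"z":0,"ax":0,"ay":0,"az":0},{"x":0,"y":-20,"z":0,"ax":0,"ay":0,"az":0}]'|grep -E "pos|force"
```

```text
tool_pos: [0.5009, 0.0705, 0.0924]
force: [-0.8, 2.9, 1.1]
```

```bash
python3 -m inch '[{"x":0,"y":-10,"z":0,"ax":0,"ay":0,"az":0},{"x":0,"y":-20,"z":0,"ax":0,"ay":0,"az":0}]'|grep -E "pos|force"
```

```text
tool_pos: [0.4988, 0.0501, 0.0923]
force: [0.3, 1.6, 0.6]
```

```bash
python3 -m inch '[{"x":0.2,"y":-10,"z":0,"ax":0,"ay":0,"az":0},{"x":0.4,"y":-20,"z":0,"ax":0,"ay":0,"az":0}]'|grep -E "pos|force"; python3 -c "
from h import *
w=snap('wrist');crop(w,0,0,640,400,1.25,'w6')"
```

```text
tool_pos: [0.4969, 0.0303, 0.0919]
force: [0.4, 1.0, -0.1]
```

View pics/w6.png

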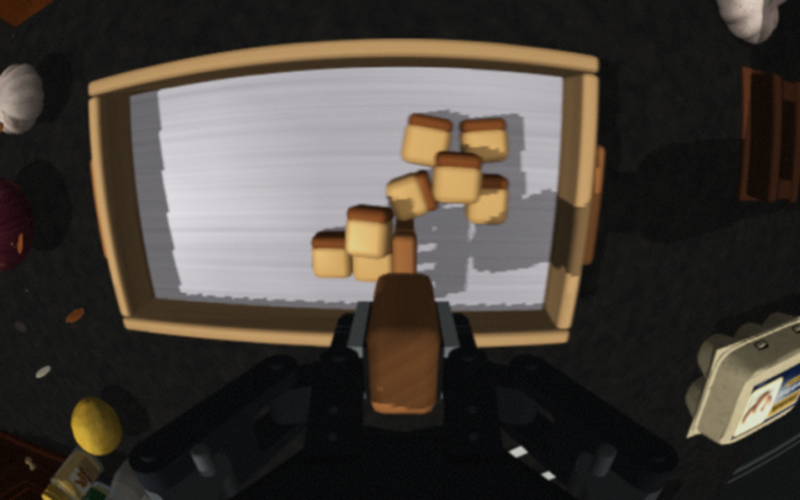

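```bash
python3 -m inch '[{"x":0.6,"y":-12,"z":0,"ax":0,"ay":0,"az":0},{"x":1.0,"y":-24,"z":0,"ax":0,"ay":0,"az":0}]'|grep -E "pos|force"
```

```text
tool_pos: [0.4949, 0.0069, 0.0912]
force: [0.2, 1.2, 1.0]
```

```bash
python3 -m inch '[{"x":0.5,"y":-12,"z":0,"ax":0,"ay":0,"az":0},{"x":1.0,"y":-24,"z":0,"ax":0,"ay":0,"az":0}]'|grep -E "pos|force"
```

```text
tool_pos: [0.4927, -0.0173, 0.0903]
force: [0.4, 2.4, 2.4]
```

```bash
python3 -m inch '[{"x":0.5,"y":-12,"z":0,"ax":0,"ay":0,"az":0},{"x":0.8,"y":-24,"z":0,"ax":0,"ay":0,"az":0}]'|grep -E "pos|force"; python3 -c "
from h import *
from plant import get_obs
p=get_obs()['tool_pos'];print(w2t(*p[:2]))
w=snap('wrist');crop(w,0,0,640,400,1.25,'w7')"
```

```text
tool_pos: [0.4905, -0.0412, 0.0896]
force: [0.8, 3.2, 2.8]
[ 41.21589159 -26.40134839]
```

View pics/w7.png

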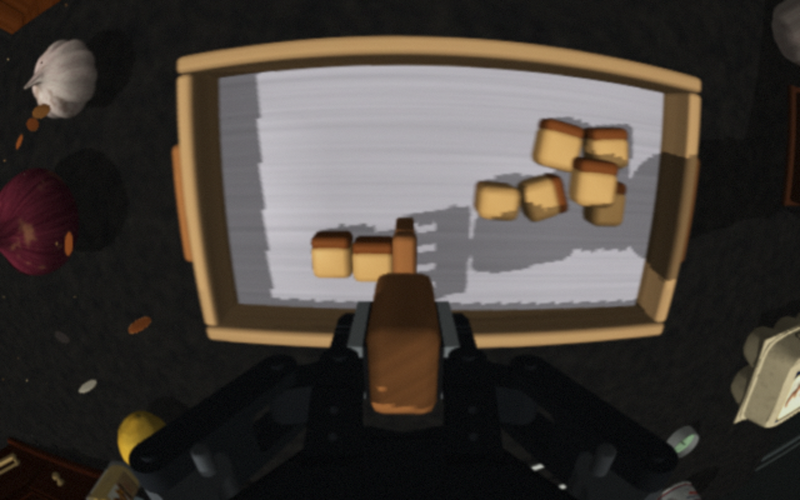

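```bash
python3 -m inch '[{"x":0.1,"y":-10,"z":0,"ax":0,"ay":0,"az":0},{"x":0.3,"y":-20,"z":0,"ax":0,"ay":0,"az":0},{"x":0.5,"y":-28,"z":0,"ax":0,"ay":0,"az":0},{"x":0.5,"y":-33,"z":0,"ax":0,"ay":0,"az":0}]'|grep -E "pos|force"
```

```text
tool_pos: [0.4873, -0.0738, 0.0889]
force: [0.4, 3.6, 2.2]
```

```bash
python3 -m inch '[{"x":-4,"y":4,"z":0,"ax":0,"ay":0,"az":0},{"x":-18,"y":8,"z":0,"ax":0,"ay":0,"az":0},{"x":-40,"y":12,"z":0,"ax":0,"ay":0,"az":0},{"x":-58,"y":14,"z":0,"ax":0,"ay":0,"az":0},{"x":-66,"y":14,"z":0,"ax":0,"ay":0,"az":0}]'|grep -E "pos|force"; python3 -c "
from h import *
w=snap('wrist');pickle.dump(w,open('w8.pkl','wb'));crop(w,0,0,640,400,1.25,'w8')
p=t2w(-37,118.5)
rows([p[0],p[1],.157],TY)
"
```

```text
tool_pos: [0.4896, -0.0591, 0.1573]
force: [0.2, 0.2, -1.7]
t 9.85 pos [ 0.4899 -0.0593  0.1579] shift [  0.3 163.1 -79.1] turn [0.08 0.25 0.09] F [ 0.5  1.3 -0.3] w 0.271
```

View pics/w8.png

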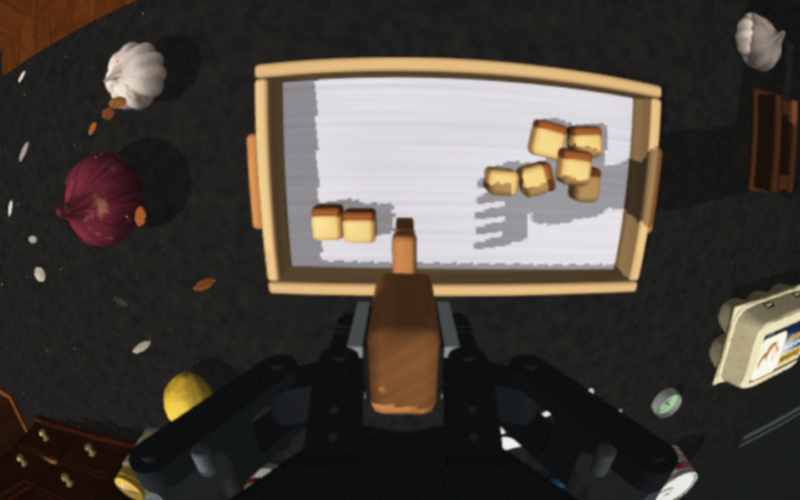

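```bash
python3 -c "
from h import *
w=pickle.load(open('w8.pkl','rb'))
for u,z in [((327,225),.03),((359,229),.03),((502,183),.035),((537,182),.035),((548,140),.036),((586,141),.037),((574,166),.056),((585,190),.037)]:
  p=onz(w,(u[0]/1.25,u[1]/1.25),z); print(w2t(*p[:2]).round(0))
for u in [(262,72),(655,95),(630,285),(275,285)]:
  p=onz(w,(u[0]/1.25,u[1]/1.25),.05); print('wall',w2t(*p[:2]).round(0))
"
```

```text
[  35. -100.]
[ 39. -76.]
[ 3. 26.]
[ 1. 52.]
[-30.  58.]
[-31.  88.]
[-14.  71.]
[ 5. 91.]
wall [ -76. -137.]
wall [-72. 140.]
wall [ 78. 139.]
wall [  75. -138.]
```

```bash
python3 -m inch '[{"x":0,"y":15,"z":-8,"ax":0,"ay":0,"az":0},{"x":0,"y":45,"z":-22,"ax":0,"ay":0,"az":0},{"x":0,"y":85,"z":-41,"ax":0,"ay":0,"az":0},{"x":0,"y":120,"z":-58,"ax":0,"ay":0,"az":0},{"x":0,"y":145,"z":-71,"ax":0,"ay":0,"az":0}]'|grep -E "pos|force";python3 -m inch '[{"x":0,"y":13,"z":-6,"ax":0,"ay":0,"az":0},{"x":0,"y":17,"z":-8,"ax":0,"ay":0,"az":0},{"x":0,"y":17,"z":-8,"ax":0,"ay":0,"az":0},{"x":0,"y":17,"z":-8,"ax":0,"ay":0,"az":0}]'|grep -E "pos|force"; python3 -c "
from h import *
w=snap('wrist');pickle.dump(w,open('w9.pkl','wb'));crop(w,0,0,640,400,1.25,'w9')
p=t2w(-38,118.5)
rows([p[0],p[1],.157],TY)
"
```

```text
tool_pos: [0.429, 0.0941, 0.1533]
force: [-0.6, 0.2, -2.4]
tool_pos: [0.425, 0.109, 0.1543]
force: [-0.1, -0.4, -1.5]
t 10.8 pos [0.4252 0.1088 0.1545] shift [-2.5  1.8 -0.1] turn [-0.03 -0.03  0.04] F [ 0.5  0.5 -0.8] w 0.275
```

View pics/w9.png

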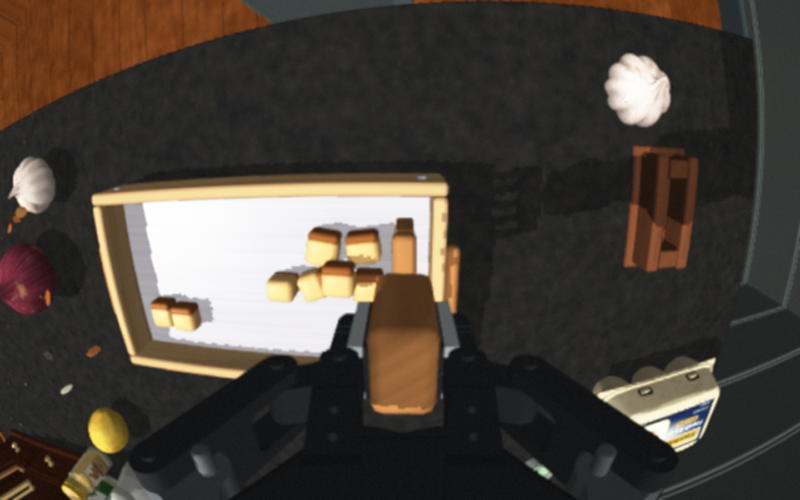

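```bash
python3 -m inch '[{"x":8,"y":1.5,"z":0,"ax":0,"ay":0,"az":0},{"x":24,"y":1.5,"z":0,"ax":0,"ay":0,"az":0},{"x":40,"y":1.5,"z":0,"ax":0,"ay":0,"az":0},{"x":50,"y":1.5,"z":0,"ax":0,"ay":0,"az":0},{"x":56,"y":1.5,"z":0,"ax":0,"ay":0,"az":0}]'|grep -E "pos|force";python3 -m inch '[{"x":0,"y":0,"z":0,"ax":0,"ay":0,"az":0},{"x":0,"y":0,"z":0,"ax":0,"ay":0,"az":0},{"x":0,"y":0,"z":0,"ax":0,"ay":0,"az":0}]'|grep -E "pos|force"; python3 -c "
from h import *
w=snap('wrist');crop(w,0,0,640,400,1.25,'w10')
p=t2w(-38,118.5)
rows([p[0],p[1],.094],TY)
"
```

```text
tool_pos: [0.4248, 0.1104, 0.0973]
force: [0.2, -0.2, -1.7]
tool_pos: [0.426, 0.111, 0.0997]
force: [-0.2, 0.2, -2.2]
t 11.65 pos [0.426  0.111  0.0997] shift [ 5.7 -0.5 -0.6] turn [ 0.03  0.1  -0.02] F [ 0.5 -0.  -1.6] w 0.27
```

View pics/w10.png

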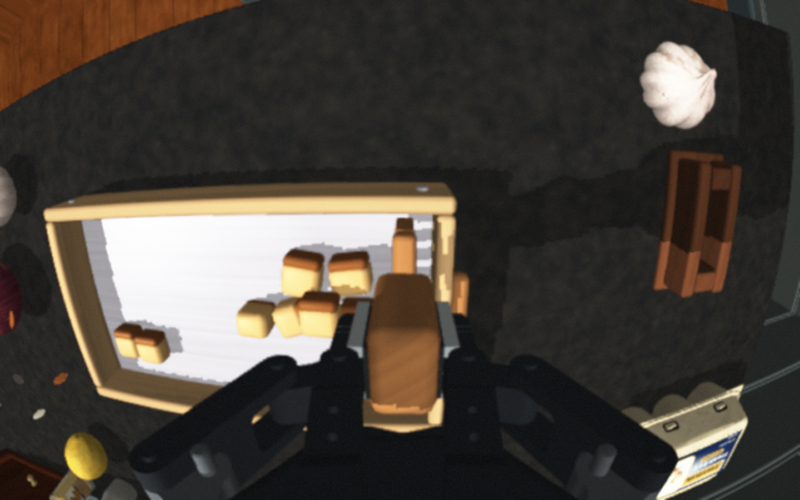

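```bash
python3 -m inch '[{"x":2.5,"y":-0.5,"z":0,"ax":0,"ay":0,"az":0},{"x":4.5,"y":-0.5,"z":0,"ax":0,"ay":0,"az":0},{"x":4.5,"y":-0.5,"z":0,"ax":0,"ay":0,"az":0}]'|grep -E "pos|force";python3 -m inch '[{"x":1,"y":0,"z":0,"ax":0,"ay":0,"az":0},{"x":1,"y":0,"z":0,"ax":0,"ay":0,"az":0}]'|grep -E "pos|force"
```

```text
tool_pos: [0.425, 0.1104, 0.094]
force: [-1.1, 0.4, -1.9]
tool_pos: [0.4254, 0.1105, 0.0935]
force: [0.6, -0.0, -1.1]
```

```bash
python3 -m inch '[{"x":0.8,"y":0,"z":0,"ax":0,"ay":0,"az":0},{"x":0.8,"y":0,"z":0,"ax":0,"ay":0,"az":0}]'|grep -E "pos|force"
```

```text
tool_pos: [0.4255, 0.1105, 0.093]
force: [-0.5, -0.1, 1.2]
```

```bash
python3 -m inch '[{"x":0.1,"y":-8,"z":0,"ax":0,"ay":0,"az":0},{"x":0.3,"y":-18,"z":0,"ax":0,"ay":0,"az":0},{"x":0.5,"y":-28,"z":0,"ax":0,"ay":0,"az":0}]'|grep -E "pos|force"
```

```text
tool_pos: [0.4229, 0.0822, 0.0924]
force: [0.6, 3.2, 1.4]
```

```bash
python3 -m inch '[{"x":0.3,"y":-10,"z":0,"ax":0,"ay":0,"az":0},{"x":0.7,"y":-20,"z":0,"ax":0,"ay":0,"az":0}]'|grep -E "pos|force"; python3 -c "
from h import *
w=snap('wrist');crop(w,0,0,640,400,1.25,'w11')
"
```

```text
tool_pos: [0.421, 0.0619, 0.0917]
force: [0.6, 3.3, 3.1]
```

View pics/w11.png

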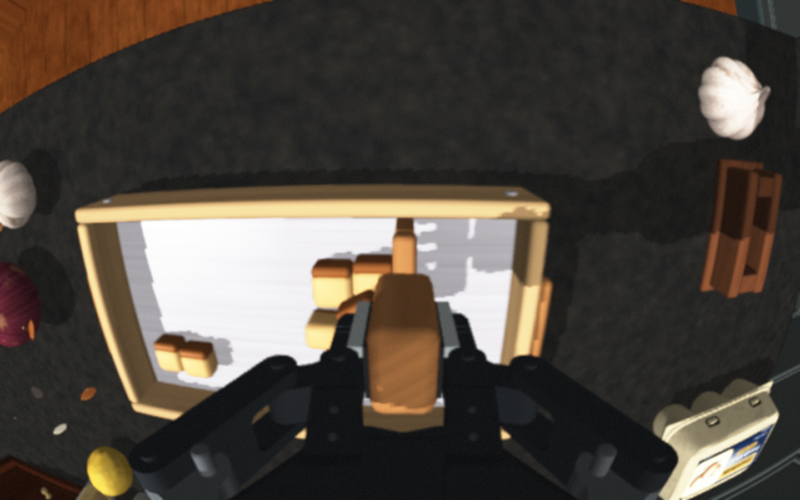

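```bash
python3 -m inch '[{"x":-0.2,"y":-10,"z":0,"ax":0,"ay":0,"az":0},{"x":0,"y":-20,"z":0,"ax":0,"ay":0,"az":0}]'|grep -E "pos|force"
```

```text
tool_pos: [0.4189, 0.0421, 0.0914]
force: [-0.4, 2.6, 1.7]
```

```bash
python3 -m inch '[{"x":0.1,"y":-10,"z":0,"ax":0,"ay":0,"az":0},{"x":0.3,"y":-18,"z":0,"ax":0,"ay":0,"az":0}]'|grep -E "pos|force"; python3 -c "
from h import *
from plant import get_obs
p=get_obs()['tool_pos'];print(w2t(*p[:2]))
w=snap('wrist');crop(w,0,0,640,400,1.25,'w12')
s=snap('side');crop(s,270,160,390,270,5,'s12')
"
```

```text
tool_pos: [0.4171, 0.0239, 0.091]
force: [0.7, 2.7, 2.3]
[-38.06732566  31.46163852]
```

View pics/w12.png

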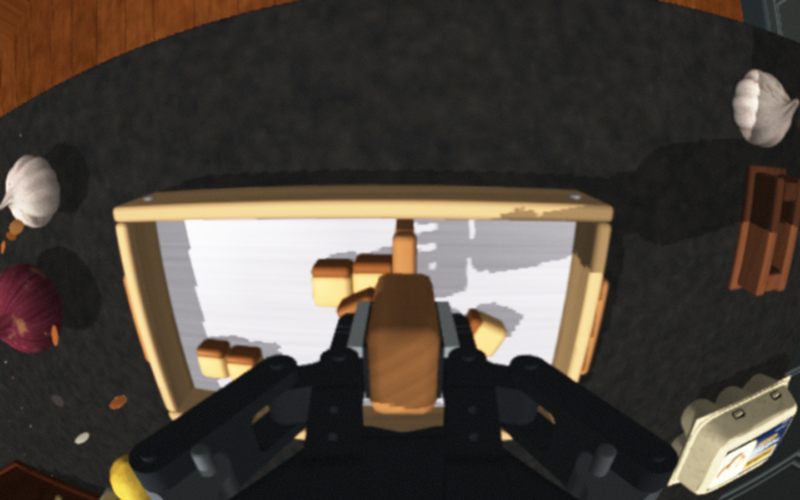

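View pics/s12.png

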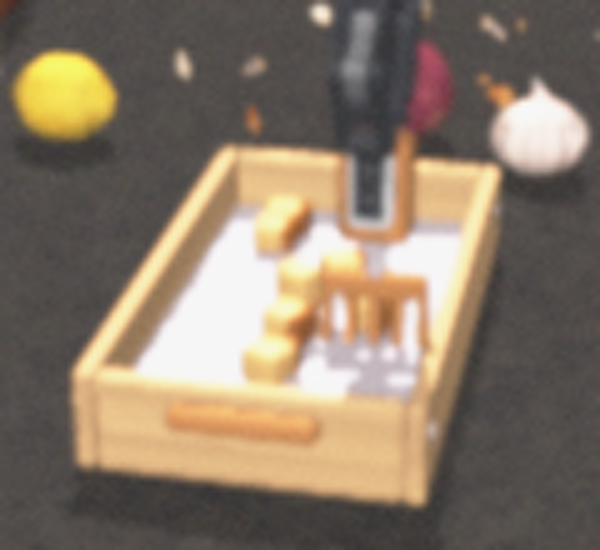

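```bash
python3 -m inch '[{"x":-4,"y":4,"z":0,"ax":0,"ay":0,"az":0},{"x":-18,"y":6,"z":0,"ax":0,"ay":0,"az":0},{"x":-40,"y":8,"z":0,"ax":0,"ay":0,"az":0},{"x":-58,"y":8,"z":-30,"ax":0,"ay":0,"az":0},{"x":-68,"y":8,"z":-50,"ax":0,"ay":0,"az":0}]'|grep -E "pos|force"; python3 -c "
from h import *
w=snap('wrist');pickle.dump(w,open('w13.pkl','wb'));crop(w,0,0,640,400,1.25,'w13')
s=snap('side');crop(s,270,160,390,270,5,'s13')
"
```

```text
tool_pos: [0.3673, 0.0376, 0.1597]
force: [-0.1, 0.1, -1.5]
```

View pics/w13.png

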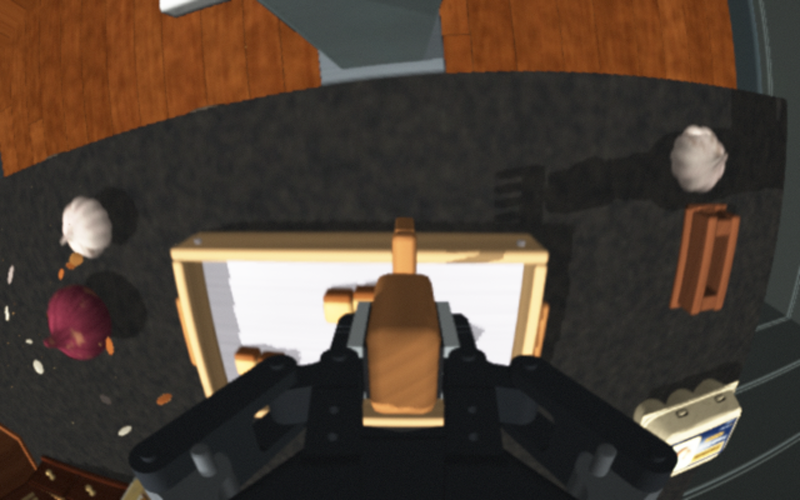

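View pics/s13.png

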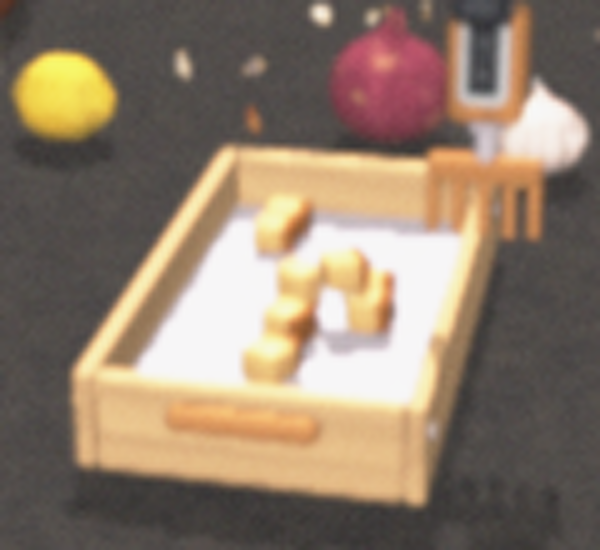

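```bash
python3 -m inch '[{"x":0,"y":8,"z":12,"ax":0,"ay":0,"az":0},{"x":0,"y":20,"z":40,"ax":0,"ay":0,"az":0},{"x":0,"y":35,"z":80,"ax":0,"ay":0,"az":0},{"x":0,"y":45,"z":110,"ax":0,"ay":0,"az":0},{"x":0,"y":48,"z":125,"ax":0,"ay":0,"az":0}]'|grep -E "pos|force"; python3 -c "
from h import *
w=snap('wrist');pickle.dump(w,open('w14.pkl','wb'));crop(w,0,0,640,400,1.25,'w14')
t=snap('top');crop(t,250,160,400,260,5,'t14')
"
```

```text
tool_pos: [0.4992, 0.0743, 0.157]
force: [-0.8, 0.1, -2.1]
```

View pics/w14.png

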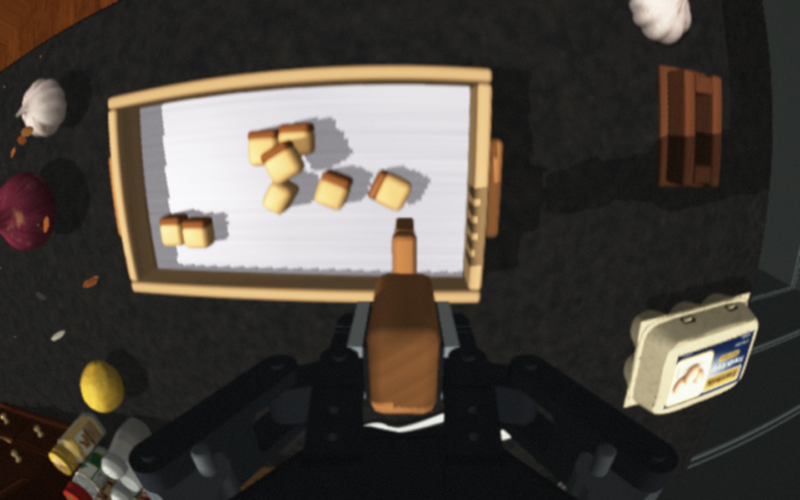

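View pics/t14.png

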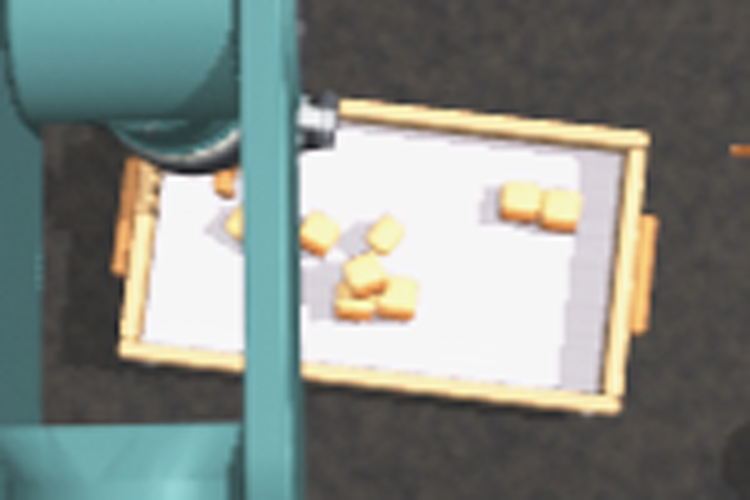

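```bash
python3 -c "
from h import *
w=pickle.load(open('w14.pkl','rb'))
for u,z in [((173,232),.03),((198,235),.03),((263,150),.036),((297,139),.036),((283,161),.056),((280,197),.034),((333,192),.035),((392,190),.036)]:
  p=onz(w,(u[0]/1.25,u[1]/1.25),z); print(w2t(*p[:2]).round(0))
"
```

```text
[  36. -100.]
[ 39. -75.]
[-25. -10.]
[-32.  16.]
[-19.  11.]
[9. 1.]
[ 6. 40.]
[ 5. 82.]
```

```bash
python3 -c "
from h import *
p=t2w(9,115)
rows([p[0],p[1],.157],TY)
"
```

```text
t 14.6 pos [0.4985 0.0738 0.157 ] shift [  0.   26.2 -29.3] turn [ 0.07 -0.15  0.06] F [-0.8  0.5 -2.1] w 0.276
```

```bash
python3 -m inch '[{"x":0,"y":10,"z":-10,"ax":0,"ay":0,"az":0},{"x":0,"y":20,"z":-22,"ax":0,"ay":0,"az":0},{"x":0,"y":26,"z":-29,"ax":0,"ay":0,"az":0},{"x":0,"y":26,"z":-29,"ax":0,"ay":0,"az":0},{"x":0,"y":26,"z":-29,"ax":0,"ay":0,"az":0}]'|grep -E "pos|force";python3 -m inch '[{"x":8,"y":0,"z":0,"ax":0,"ay":0,"az":0},{"x":24,"y":0,"z":0,"ax":0,"ay":0,"az":0},{"x":40,"y":0,"z":0,"ax":0,"ay":0,"az":0},{"x":50,"y":0,"z":0,"ax":0,"ay":0,"az":0},{"x":56,"y":0,"z":0,"ax":0,"ay":0,"az":0}]'|grep -E "pos|force";python3 -m inch '[{"x":0,"y":0,"z":0,"ax":0,"ay":0,"az":0},{"x":0,"y":0,"z":0,"ax":0,"ay":0,"az":0},{"x":0,"y":0,"z":0,"ax":0,"ay":0,"az":0}]'|grep -E "pos|force"; python3 -c "
from h import *
w=snap('wrist');crop(w,0,0,640,400,1.25,'w15')
p=t2w(9,115)
rows([p[0],p[1],.094],TY)
"
```

```text
tool_pos: [0.4703, 0.1024, 0.1596]
force: [-0.7, -1.0, -1.4]
tool_pos: [0.4701, 0.1018, 0.1015]
force: [-0.2, 0.2, -2.2]
tool_pos: [0.4715, 0.1021, 0.104]
force: [-0.1, -0.6, -1.7]
t 15.95 pos [0.4714 0.1022 0.104 ] shift [10.   0.5  0.3] turn [ 0.03  0.11 -0.01] F [ 0.7  0.7 -1.4] w 0.275
```

View pics/w15.png

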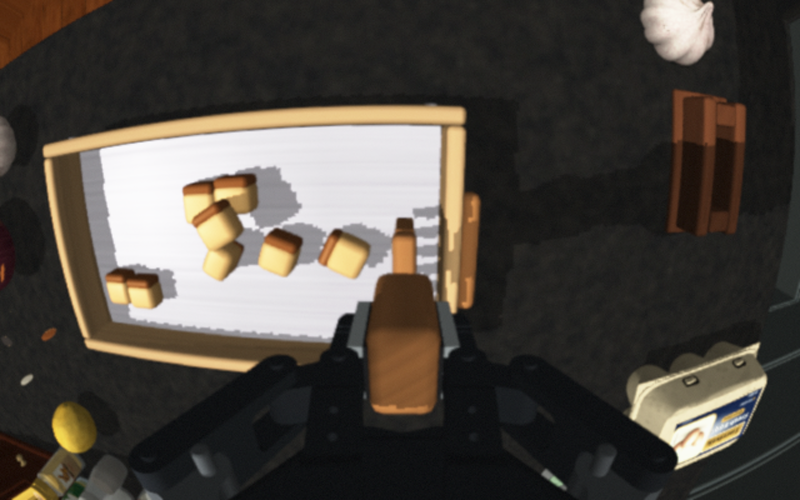

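```bash
python3 -m inch '[{"x":4,"y":0,"z":0,"ax":0,"ay":0,"az":0},{"x":7.5,"y":0,"z":0,"ax":0,"ay":0,"az":0},{"x":8.5,"y":0,"z":0,"ax":0,"ay":0,"az":0},{"x":8.5,"y":0,"z":0,"ax":0,"ay":0,"az":0}]'|grep -E "pos|force";python3 -m inch '[{"x":1,"y":0,"z":0,"ax":0,"ay":0,"az":0},{"x":1,"y":0,"z":0,"ax":0,"ay":0,"az":0}]'|grep -E "pos|force"
```

```text
tool_pos: [0.4704, 0.1021, 0.0941]
force: [-0.1, -0.2, -2.1]
tool_pos: [0.4707, 0.1021, 0.0935]
force: [0.3, -0.2, -1.3]
```

Just touching. Press a little and draw toward −y.

```bash
python3 -m inch '[{"x":0.9,"y":0,"z":0,"ax":0,"ay":0,"az":0},{"x":1,"y":-8,"z":0,"ax":0,"ay":0,"az":0},{"x":1.2,"y":-18,"z":0,"ax":0,"ay":0,"az":0},{"x":1.4,"y":-28,"z":0,"ax":0,"ay":0,"az":0}]'|grep -E "pos|force"
```

```text
tool_pos: [0.4684, 0.0736, 0.0926]
force: [0.2, 2.3, 1.1]
```

```bash
python3 -m inch '[{"x":0.2,"y":-10,"z":0,"ax":0,"ay":0,"az":0},{"x":0.4,"y":-20,"z":0,"ax":0,"ay":0,"az":0}]'|grep -E "pos|force"
```

```text
tool_pos: [0.4663, 0.0535, 0.092]
force: [-0.2, 2.5, 0.2]
```

```bash
python3 -m inch '[{"x":0.2,"y":-10,"z":0,"ax":0,"ay":0,"az":0},{"x":0.4,"y":-20,"z":0,"ax":0,"ay":0,"az":0}]'|grep -E "pos|force"; python3 -c "
from h import *
w=snap('wrist');crop(w,0,0,640,400,1.25,'w16')
s=snap('side');crop(s,270,160,390,270,5,'s16')
"
```

```text
tool_pos: [0.4644, 0.0336, 0.0915]
force: [1.0, 1.8, 1.6]
```

View pics/w16.png

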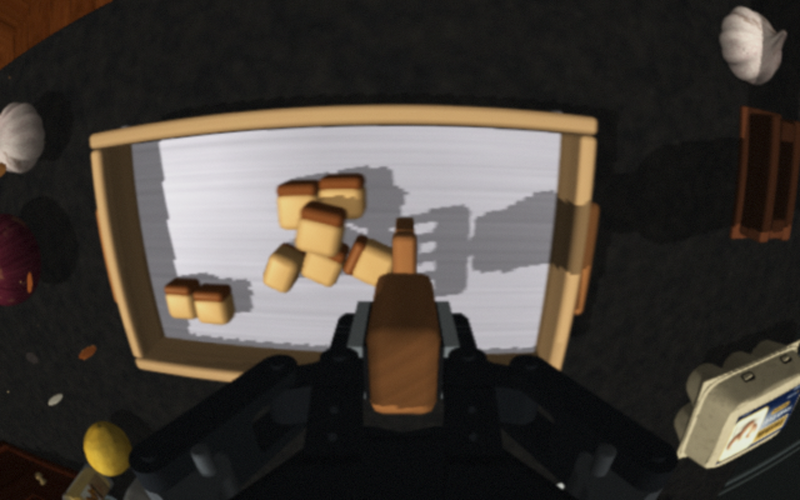

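View pics/s16.png

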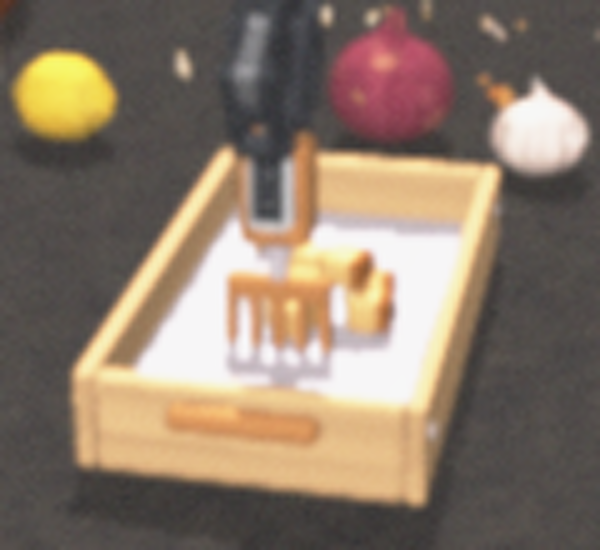

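```bash
python3 -m inch '[{"x":0.2,"y":-10,"z":0,"ax":0,"ay":0,"az":0},{"x":0.4,"y":-20,"z":0,"ax":0,"ay":0,"az":0}]'|grep -E "pos|force"
```

```text
tool_pos: [0.4625, 0.0144, 0.091]
force: [0.3, 3.2, 2.2]
```

```bash
python3 -m inch '[{"x":0.3,"y":-9,"z":0,"ax":0,"ay":0,"az":0},{"x":0.5,"y":-16,"z":0,"ax":0,"ay":0,"az":0}]'|grep -E "pos|force"; python3 -c "
from h import *
w=snap('wrist');crop(w,0,0,640,400,1.25,'w17');pickle.dump(w,open('w17.pkl','wb'))
"
```

```text
tool_pos: [0.461, -0.002, 0.0905]
force: [0.7, 3.6, 2.9]
```

View pics/w17.png

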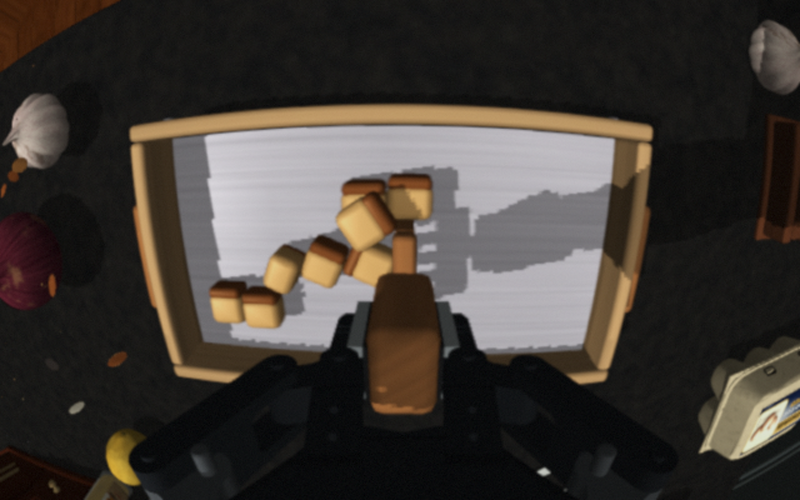

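```bash
python3 -m inch '[{"x":0,"y":-8,"z":0,"ax":0,"ay":0,"az":0},{"x":0.2,"y":-16,"z":0,"ax":0,"ay":0,"az":0}]'|grep -E "pos|force"; python3 -c "
from h import *
w=snap('wrist');crop(w,0,0,640,400,1.25,'w18');pickle.dump(w,open('w18.pkl','wb'))
"
```

```text
tool_pos: [0.4595, -0.0177, 0.0903]
force: [0.1, 3.5, 3.1]
```

View pics/w18.png

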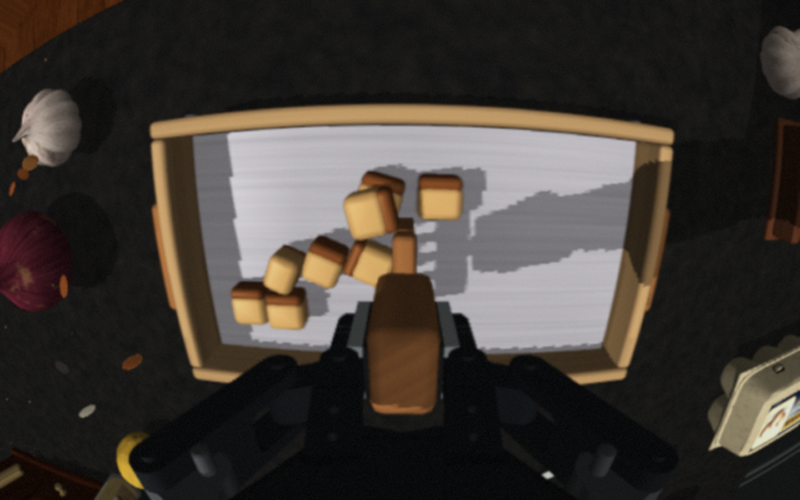

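```bash
python3 -m inch '[{"x":-4,"y":4,"z":0,"ax":0,"ay":0,"az":0},{"x":-18,"y":8,"z":5,"ax":0,"ay":0,"az":0},{"x":-40,"y":14,"z":20,"ax":0,"ay":0,"az":0},{"x":-58,"y":20,"z":40,"ax":0,"ay":0,"az":0},{"x":-66,"y":25,"z":50,"ax":0,"ay":0,"az":0}]'|grep -E "pos|force"; python3 -c "
from h import *
w=snap('wrist');pickle.dump(w,open('w19.pkl','wb'));crop(w,120,80,400,280,2.8,'w19')
s=snap('side');crop(s,270,160,390,270,5,'s19')
"
```

```text
tool_pos: [0.5141, 0.0031, 0.1592]
force: [-0.0, 0.5, -2.3]
```

View pics/w19.png

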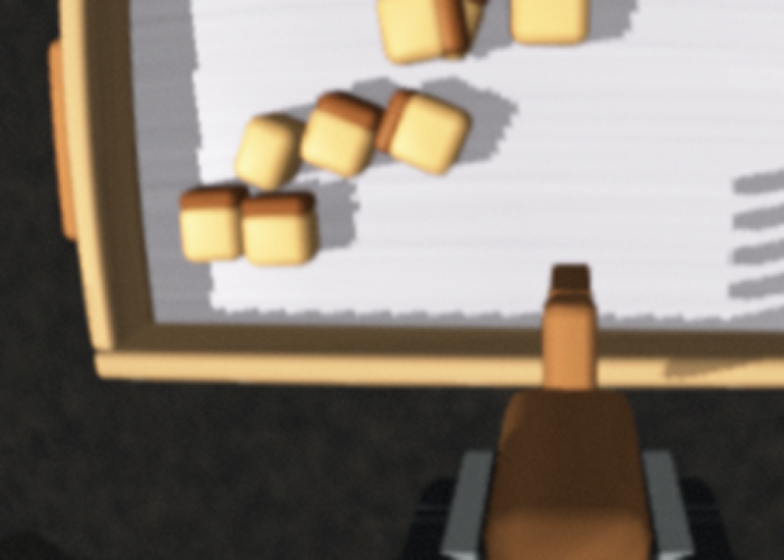

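View pics/s19.png

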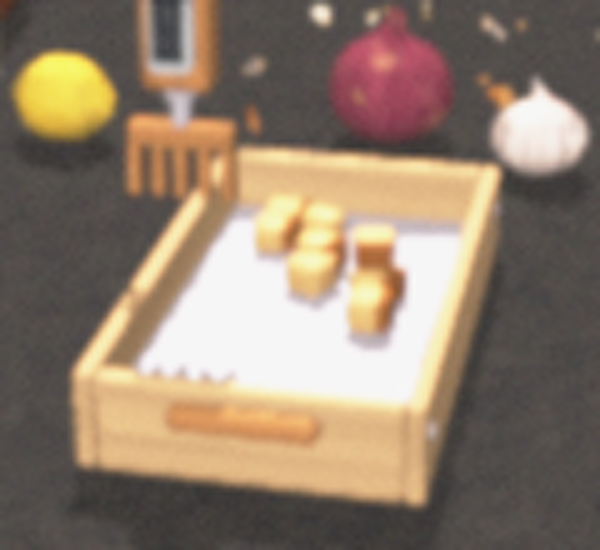

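```bash
python3 -c "
from h import *
w=pickle.load(open('w19.pkl','rb'));crop(w,120,40,400,200,2.8,'w19b')"
```

```text
(no output)
```

View pics/w19b.png

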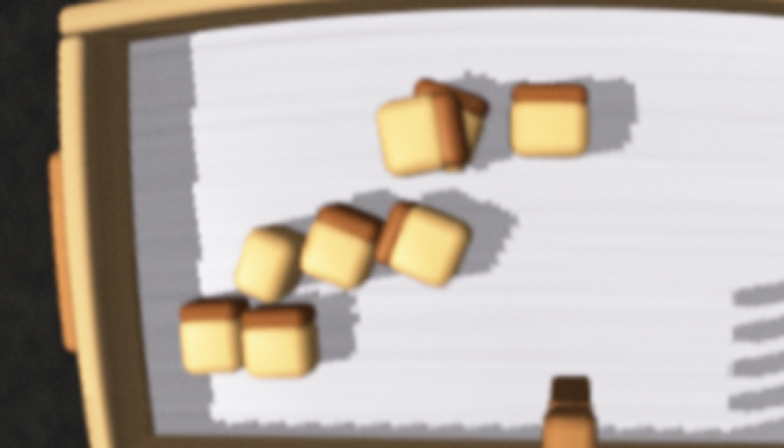

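```bash
python3 -c "
from h import *
w=pickle.load(open('w19.pkl','rb'))
f=lambda u,z:(lambda p:w2t(*p[:2]).round(0))(onz(w,(u[0]/2.8+120,u[1]/2.8+40),z))
for n,u,z in [('a',(211,343),.031),('b',(278,347),.031),('c',(267,262),.033),('d',(337,250),.033),('e',(429,243),.034),('up',(410,138),.054),('under right edge',(487,105),.034),('under bot right',(468,160),.034),('rear',(551,125),.036),('up corners',(378,108),.054),('up',(462,165),.054),('under topleft',(418,82),.034)]: print(n,f(u,z))
"
```

```text
a [  36. -100.]
b [ 38. -76.]
c [ 10. -77.]
d [  7. -53.]
e [  5. -23.]
up [-27. -25.]
under right edge [-37.  -4.]
under bot right [-20. -10.]
rear [-31.  15.]
up corners [-36. -34.]
up [-19. -10.]
under topleft [-45. -25.]
```

```bash
python3 -c "
from h import *
p=t2w(-38,-56);print(p)
rows([p[0],p[1],.157],TY)
"
```

```text
[ 0.40889858 -0.06317535]
t 18.75 pos [0.5139 0.0033 0.1584] shift [  1.1 -75.9 -98.4] turn [0.11 0.23 0.04] F [ 0.1 -0.2 -1.5] w 0.272
```

```bash
python3 -m inch '[{"x":0,"y":-8,"z":-10,"ax":0,"ay":0,"az":0},{"x":0,"y":-24,"z":-31,"ax":0,"ay":0,"az":0},{"x":0,"y":-46,"z":-60,"ax":0,"ay":0,"az":0},{"x":0,"y":-65,"z":-85,"ax":0,"ay":0,"az":0},{"x":0,"y":-76,"z":-98,"ax":0,"ay":0,"az":0}]'|grep -E "pos|force";python3 -m inch '[{"x":0,"y":0,"z":0,"ax":0,"ay":0,"az":0},{"x":0,"y":0,"z":0,"ax":0,"ay":0,"az":0},{"x":0,"y":0,"z":0,"ax":0,"ay":0,"az":0}]'|grep -E "pos|force"; python3 -c "
from h import *
w=snap('wrist');crop(w,0,0,640,400,1.25,'w20')
p=t2w(-38,-56)
rows([p[0],p[1],.097],TY)
"
```

```text
tool_pos: [0.4029, -0.0644, 0.1548]
force: [0.3, -0.2, -1.5]
tool_pos: [0.4068, -0.0634, 0.156]
force: [0.0, 0.2, -1.9]
t 19.6 pos [ 0.407  -0.0633  0.156 ] shift [59.   0.3  1.9] turn [ 0.07 -0.03 -0.01] F [-0.4 -0.2 -1.9] w 0.275
```

View pics/w20.png

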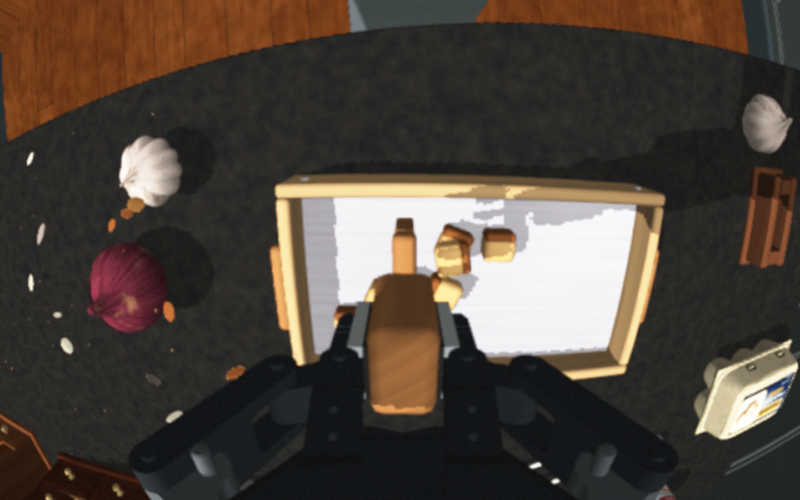

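```bash
python3 -m inch '[{"x":8,"y":0,"z":1.5,"ax":0,"ay":0,"az":0},{"x":24,"y":0,"z":1.5,"ax":0,"ay":0,"az":0},{"x":42,"y":0,"z":1.5,"ax":0,"ay":0,"az":0},{"x":54,"y":0,"z":1.5,"ax":0,"ay":0,"az":0},{"x":60,"y":0,"z":1.5,"ax":0,"ay":0,"az":0}]'|grep -E "pos|force";python3 -m inch '[{"x":0,"y":0,"z":0,"ax":0,"ay":0,"az":0},{"x":0,"y":0,"z":0,"ax":0,"ay":0,"az":0},{"x":0,"y":0,"z":0,"ax":0,"ay":0,"az":0}]'|grep -E "pos|force"
```

```text
tool_pos: [0.4076, -0.0632, 0.0943]
force: [0.1, -1.0, -1.9]
tool_pos: [0.4092, -0.064, 0.0972]
force: [-0.1, -0.5, -2.0]
```

```bash
python3 -m inch '[{"x":3,"y":0,"z":0,"ax":0,"ay":0,"az":0},{"x":5,"y":0,"z":0,"ax":0,"ay":0,"az":0},{"x":5,"y":0,"z":0,"ax":0,"ay":0,"az":0}]'|grep -E "pos|force";python3 -m inch '[{"x":1.2,"y":0,"z":0,"ax":0,"ay":0,"az":0},{"x":1.2,"y":0,"z":0,"ax":0,"ay":0,"az":0}]'|grep -E "pos|force"
```

```text
tool_pos: [0.4082, -0.0637, 0.091]
force: [-0.2, -0.1, -2.1]
tool_pos: [0.4083, -0.0637, 0.0899]
force: [0.2, 0.2, -1.8]
```

```bash
python3 -m inch '[{"x":1.2,"y":0,"z":0,"ax":0,"ay":0,"az":0},{"x":1.2,"y":0,"z":0,"ax":0,"ay":0,"az":0}]'|grep -E "pos|force"
```

```text
tool_pos: [0.4086, -0.0638, 0.0893]
force: [-1.4, 0.7, 1.1]
```

```bash
python3 -m inch '[{"x":-0.1,"y":6,"z":0,"ax":0,"ay":0,"az":0},{"x":-0.3,"y":13,"z":0,"ax":0,"ay":0,"az":0},{"x":-0.5,"y":20,"z":0,"ax":0,"ay":0,"az":0}]'|grep -E "pos|force"
```

```text
tool_pos: [0.4108, -0.0437, 0.0898]
force: [-0.0, -2.6, 0.9]
```

```bash
python3 -m inch '[{"x":-0.2,"y":7,"z":0,"ax":0,"ay":0,"az":0},{"x":-0.4,"y":14,"z":0,"ax":0,"ay":0,"az":0},{"x":-0.5,"y":20,"z":0,"ax":0,"ay":0,"az":0}]'|grep -E "pos|force"; python3 -c "
from h import *
w=snap('wrist');crop(w,200,100,480,300,2.8,'w21')
s=snap('side');crop(s,270,160,390,270,5,'s21')
"
```

```text
tool_pos: [0.4124, -0.0234, 0.0901]
force: [-0.7, -2.8, 2.3]
```

View pics/w21.png

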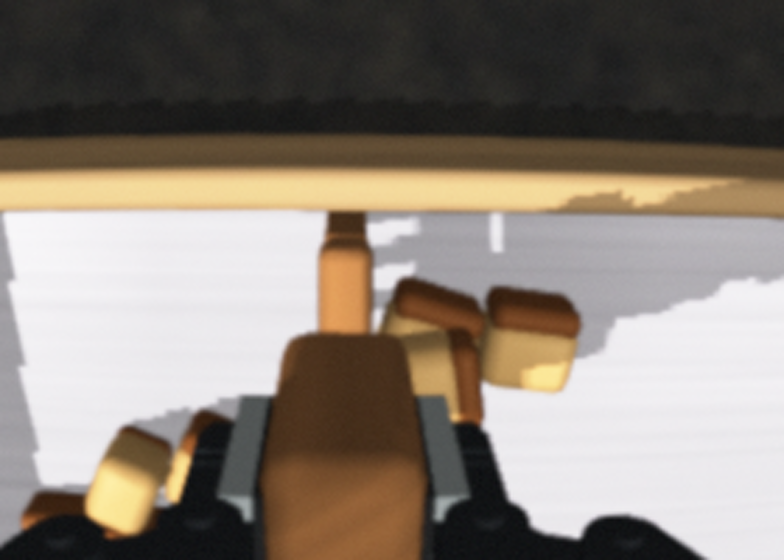

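View pics/s21.png

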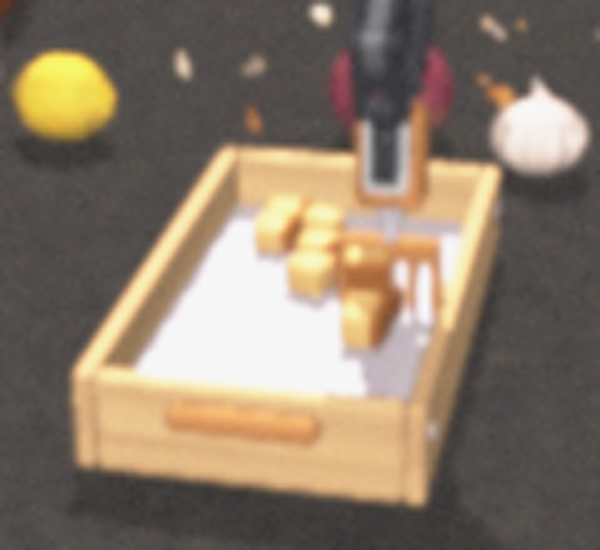

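```bash
python3 -m inch '[{"x":-0.5,"y":7,"z":0,"ax":0,"ay":0,"az":0},{"x":-0.7,"y":14,"z":0,"ax":0,"ay":0,"az":0},{"x":-0.9,"y":20,"z":0,"ax":0,"ay":0,"az":0}]'|grep -E "pos|force"
```

```text
tool_pos: [0.414, -0.0035, 0.0907]
force: [-0.2, -2.4, 1.0]
```

```bash
python3 -m inch '[{"x":-0.2,"y":7,"z":0,"ax":0,"ay":0,"az":0},{"x":-0.4,"y":14,"z":0,"ax":0,"ay":0,"az":0},{"x":-0.5,"y":20,"z":0,"ax":0,"ay":0,"az":0}]'|grep -E "pos|force"; python3 -c "
from h import *
from plant import get_obs
print(w2t(*get_obs()['tool_pos'][:2]))
w=snap('wrist');crop(w,200,100,480,300,2.8,'w22')
s=snap('side');crop(s,270,160,390,270,5,'s22')
"
```

```text
tool_pos: [0.4158, 0.0166, 0.0912]
force: [0.1, -2.2, 1.6]
[-38.58996696  24.06601124]
```

View pics/w22.png

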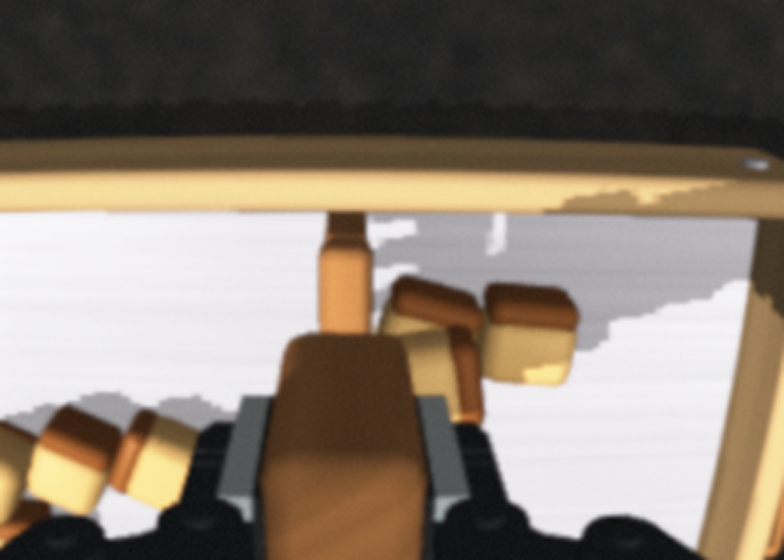

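View pics/s22.png

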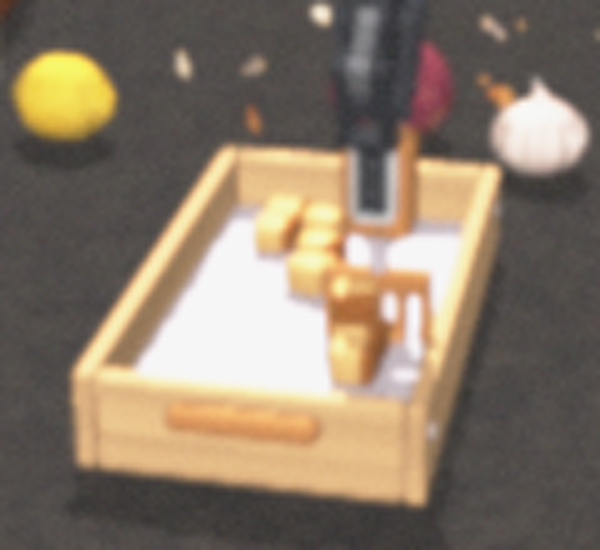

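```bash
python3 -m inch '[{"x":-0.2,"y":7,"z":0,"ax":0,"ay":0,"az":0},{"x":-0.4,"y":14,"z":0,"ax":0,"ay":0,"az":0},{"x":-0.5,"y":18,"z":0,"ax":0,"ay":0,"az":0}]'|grep -E "pos|force"; python3 -m inch '[{"x":-4,"y":-3,"z":0,"ax":0,"ay":0,"az":0},{"x":-18,"y":-6,"z":4,"ax":0,"ay":0,"az":0},{"x":-40,"y":-8,"z":22,"ax":0,"ay":0,"az":0},{"x":-60,"y":0,"z":55,"ax":0,"ay":0,"az":0},{"x":-68,"y":14,"z":90,"ax":0,"ay":0,"az":0}]'|grep -E "pos|force"; python3 -m inch '[{"x":0,"y":10,"z":10,"ax":0,"ay":0,"az":0}]'|grep -E "pos|force"; python3 -c "
from h import *
w=snap('wrist');pickle.dump(w,open('w23.pkl','wb'));crop(w,60,40,410,250,2.2,'w23')
s=snap('side');crop(s,270,160,390,270,5,'s23')
"
```

```text
tool_pos: [0.4176, 0.0344, 0.0917]
force: [-1.4, -1.8, 0.5]
tool_pos: [0.5109, 0.0386, 0.1635]
force: [0.3, 0.4, -0.5]
tool_pos: [0.5236, 0.0483, 0.1625]
force: [0.2, 0.1, -1.5]
```

View pics/w23.png

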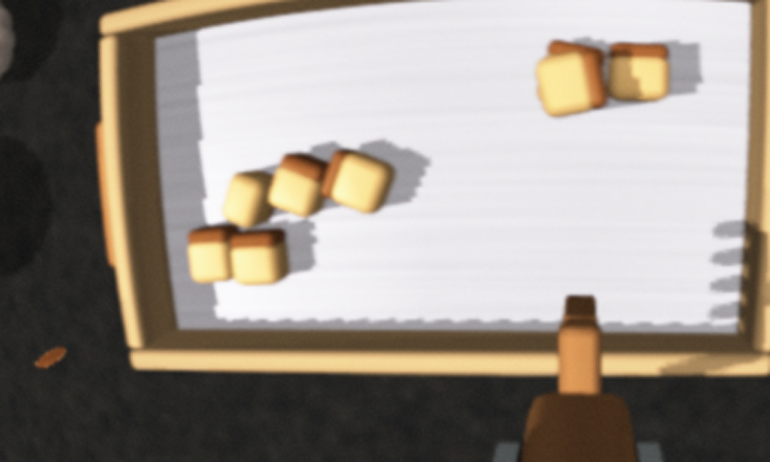

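View pics/s23.png

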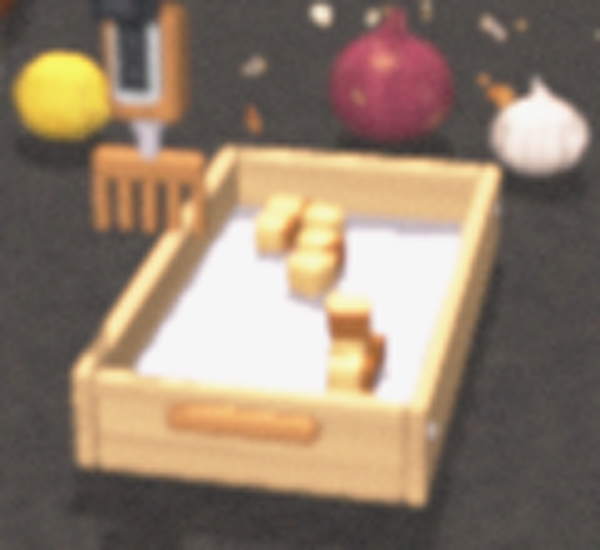

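```bash
python3 -c "
from h import *
w=pickle.load(open('w23.pkl','rb'))
f=lambda u,z:(lambda p:w2t(*p[:2]).round(0))(onz(w,(u[0]/2.2+60,u[1]/2.2+40),z))
for n,u,z in [('a',(210,259),.031),('b',(258,262),.031),('c',(247,200),.033),('d',(297,190),.033),('e',(362,183),.034),('up',(566,85),.056),('rear',(640,80),.037),('up corners',(538,65),.056),('up',(605,105),.056),('under topleft',(550,44),.037)]: print(n,f(u,z))
p=t2w(-27,84);rows([p[0],p[1],.157],TY)
"
```

```text
a [  36. -100.]
b [ 38. -75.]
c [ 10. -76.]
d [  7. -52.]
e [  6. -22.]
up [-29.  62.]
rear [-33.  90.]
up corners [-37.  52.]
up [-22.  76.]
under topleft [-47.  56.]
t 23.5 pos [0.5206 0.049  0.16  ] shift [  3.   17.9 -89.6] turn [ 0.08 -0.02 -0.04] F [ 0.1  0.1 -2.6] w 0.27
```

```bash
python3 -c "
from h import *
p=t2w(-29,89);rows([p[0],p[1],.157],TY)
";python3 -m inch '[{"x":0,"y":4,"z":-12,"ax":0,"ay":0,"az":0},{"x":0,"y":11,"z":-38,"ax":0,"ay":0,"az":0},{"x":0,"y":18,"z":-68,"ax":0,"ay":0,"az":0},{"x":0,"y":22,"z":-86,"ax":0,"ay":0,"az":0},{"x":0,"y":22,"z":-91,"ax":0,"ay":0,"az":0}]'|grep -E "pos|force"; python3 -m inch '[{"x":0,"y":0,"z":0,"ax":0,"ay":0,"az":0},{"x":0,"y":0,"z":0,"ax":0,"ay":0,"az":0},{"x":0,"y":0,"z":0,"ax":0,"ay":0,"az":0}]'|grep -E "pos|force"; python3 -c "
from h import *
p=t2w(-29,89);rows([p[0],p[1],.1155],TY)
"
```

```text
t 23.5 pos [0.5206 0.049  0.16  ] shift [  3.   22.9 -91.6] turn [ 0.08 -0.02 -0.04] F [ 0.1  0.1 -2.6] w 0.27
tool_pos: [0.4271, 0.0792, 0.1591]
force: [0.9, -1.5, -1.3]
tool_pos: [0.4313, 0.0784, 0.1598]
force: [0.8, 0.4, -0.8]
t 24.3 pos [0.4313 0.0784 0.1598] shift [44.3  1.9  0.1] turn [-0.01  0.01  0.01] F [ 0.8  0.4 -0.8] w 0.273
```

```bash
python3 -m inch '[{"x":6,"y":1,"z":0,"ax":0,"ay":0,"az":0},{"x":16,"y":2,"z":0,"ax":0,"ay":0,"az":0},{"x":26,"y":2,"z":0,"ax":0,"ay":0,"az":0},{"x":34,"y":2,"z":0,"ax":0,"ay":0,"az":0},{"x":38,"y":2,"z":0,"ax":0,"ay":0,"az":0}]'|grep -E "pos|force"; python3 -m inch '[{"x":0,"y":0,"z":0,"ax":0,"ay":0,"az":0},{"x":0,"y":0,"z":0,"ax":0,"ay":0,"az":0},{"x":0,"y":0,"z":0,"ax":0,"ay":0,"az":0}]'|grep -E "pos|force"; python3 -c "
from h import *
p=t2w(-29,89);rows([p[0],p[1],.1155],TY)
w=snap('wrist');crop(w,160,60,440,260,2.8,'w24')
s=snap('side');crop(s,270,160,390,270,5,'s24')
"
```

```text
tool_pos: [0.4302, 0.0807, 0.1199]
force: [0.9, 0.4, -2.4]
tool_pos: [0.4315, 0.0808, 0.1223]
force: [-0.6, 1.5, -0.6]
t 25.1 pos [0.4315 0.0808 0.1223] shift [ 6.8 -0.4  0.1] turn [ 0.03  0.07 -0.  ] F [-0.6  1.5 -0.6] w 0.272
```

View pics/w24.png

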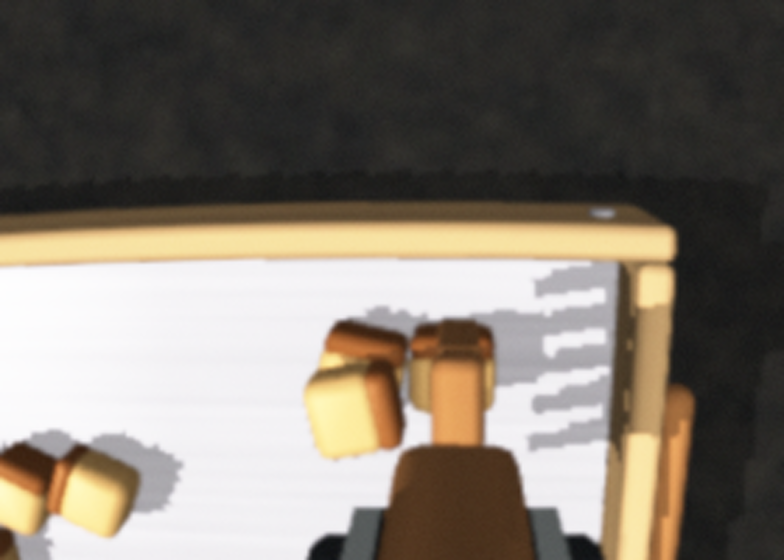

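View pics/s24.png

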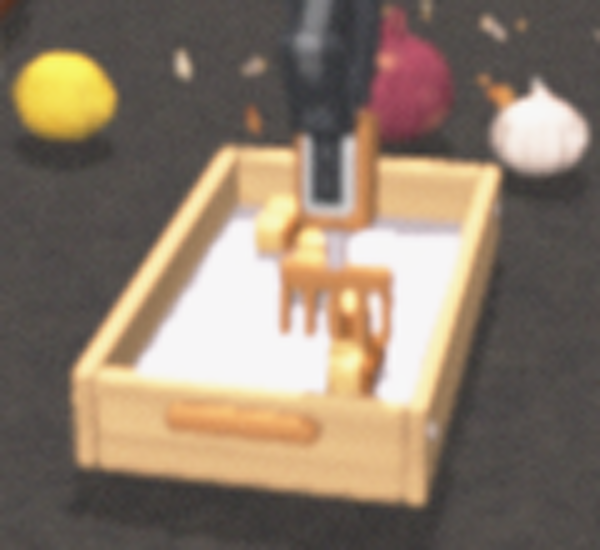

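```bash
python3 -m inch '[{"x":3,"y":0,"z":0,"ax":0,"ay":0,"az":0},{"x":5.5,"y":0,"z":0,"ax":0,"ay":0,"az":0},{"x":5.5,"y":0,"z":0,"ax":0,"ay":0,"az":0}]'|grep -E "pos|force"; python3 -m inch '[{"x":0,"y":-5,"z":0,"ax":0,"ay":0,"az":0},{"x":0,"y":-11,"z":0,"ax":0,"ay":0,"az":0},{"x":0,"y":-17,"z":0,"ax":0,"ay":0,"az":0},{"x":0,"y":-23,"z":0,"ax":0,"ay":0,"az":0}]'|grep -E "pos|force";python3 -c "
from h import *
w=snap('wrist');crop(w,160,60,440,260,2.8,'w25')
s=snap('side');crop(s,270,160,390,270,5,'s25')
"
```

```text
tool_pos: [0.4307, 0.0807, 0.1157]
force: [0.2, 1.1, -1.6]
tool_pos: [0.4289, 0.0572, 0.1164]
force: [-0.2, 0.4, -1.7]
```

View pics/w25.png

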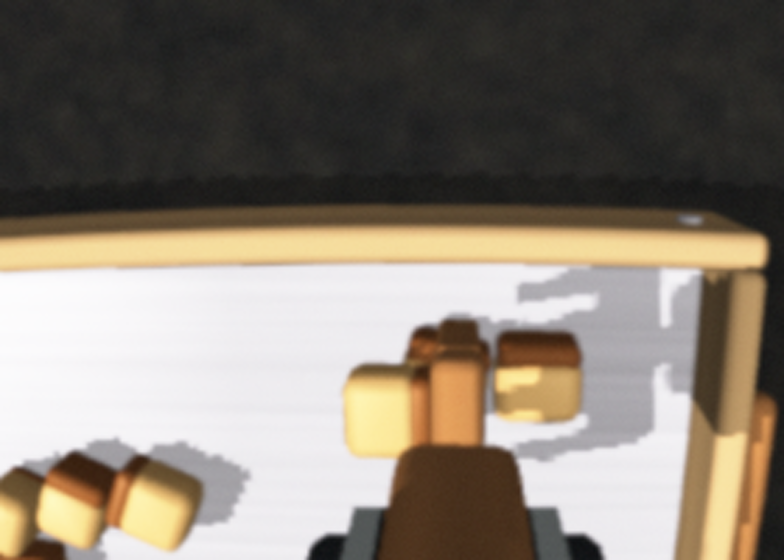

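View pics/s25.png

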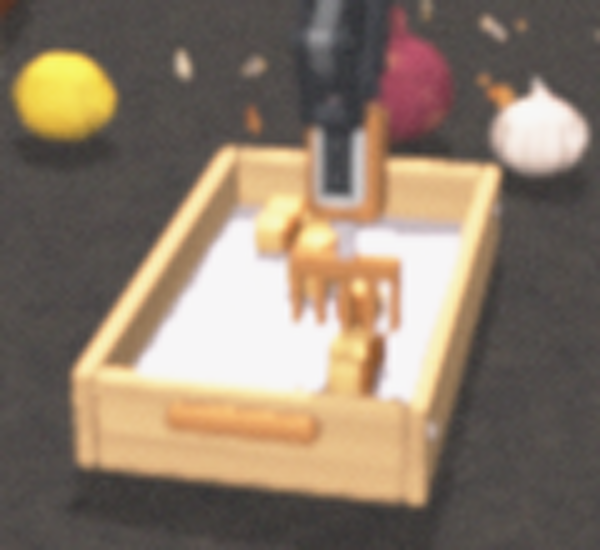

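Working cleanly; push further so it drops off.

```bash
python3 -m inch '[{"x":0,"y":-6,"z":0,"ax":0,"ay":0,"az":0},{"x":0,"y":-12,"z":0,"ax":0,"ay":0,"az":0},{"x":0,"y":-18,"z":0,"ax":0,"ay":0,"az":0},{"x":0,"y":-18,"z":0,"ax":0,"ay":0,"az":0}]'|grep -E "pos|force";python3 -c "
from h import *
w=snap('wrist');crop(w,160,60,440,260,2.8,'w26')
s=snap('side');crop(s,270,160,390,270,5,'s26')
"
```

```text
tool_pos: [0.4272, 0.0392, 0.1162]
force: [-0.2, 0.2, -2.2]
```

View pics/w26.png

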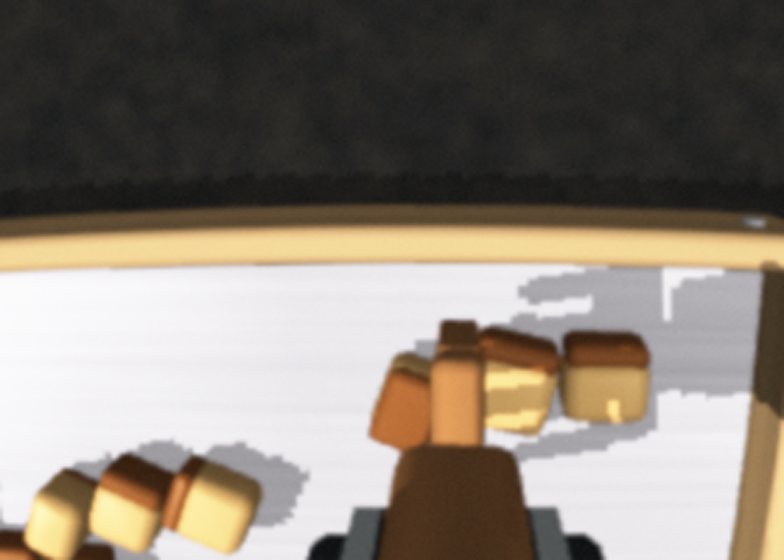

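View pics/s26.png

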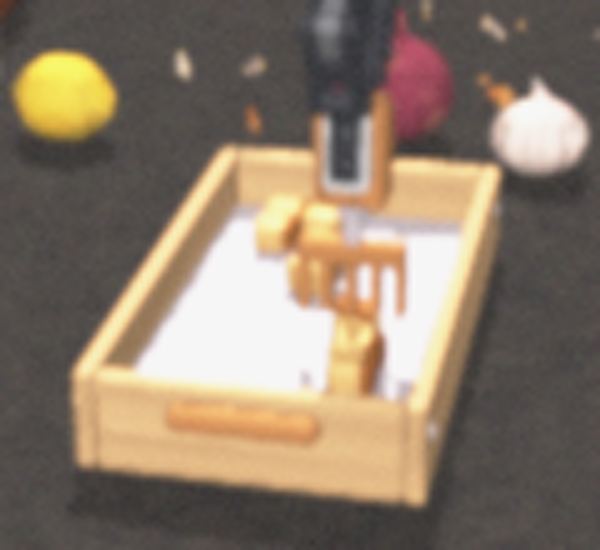

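```bash
python3 -m inch '[{"x":-6,"y":0,"z":0,"ax":0,"ay":0,"az":0},{"x":-20,"y":0,"z":0,"ax":0,"ay":0,"az":0},{"x":-38,"y":2,"z":25,"ax":0,"ay":0,"az":0},{"x":-43,"y":6,"z":60,"ax":0,"ay":0,"az":0},{"x":-43,"y":12,"z":90,"ax":0,"ay":0,"az":0}]'|grep -E "pos|force"; python3 -m inch '[{"x":0,"y":4,"z":10,"ax":0,"ay":0,"az":0}]'|grep -E "pos|force";python3 -c "
from h import *
w=snap('wrist');pickle.dump(w,open('w27.pkl','wb'));crop(w,60,40,410,250,2.2,'w27')
s=snap('side');crop(s,270,160,390,270,5,'s27')
"
```

```text
tool_pos: [0.5208, 0.0435, 0.1627]
force: [-0.6, 1.1, -1.5]
tool_pos: [0.5311, 0.0466, 0.1608]
force: [-0.4, 0.2, -1.8]
```

View pics/w27.png

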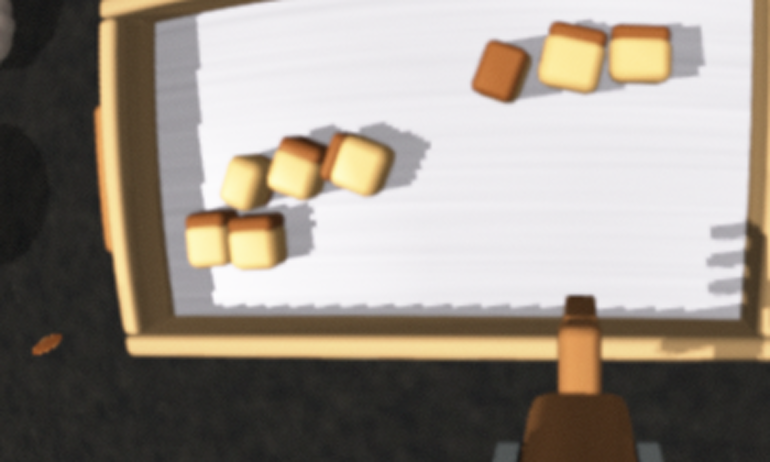

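View pics/s27.png

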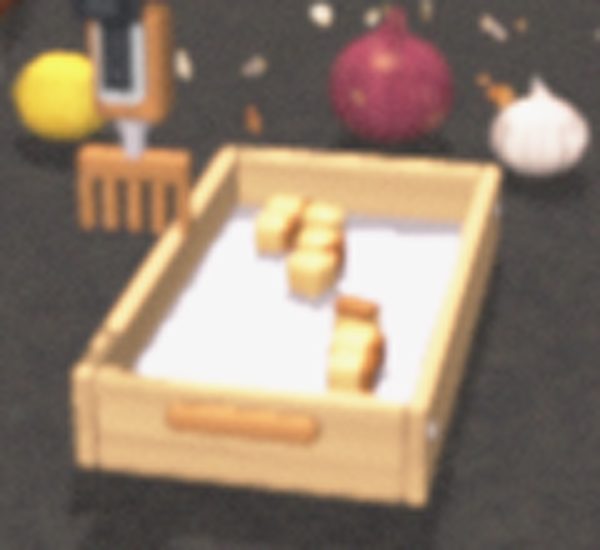

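```bash
python3 -c "
from h import *
w=pickle.load(open('w27.pkl','rb'))
f=lambda u,z:(lambda p:w2t(*p[:2]).round(0))(onz(w,(u[0]/2.2+60,u[1]/2.2+40),z))
for n,u,z in [('a',(208,245),.031),('b',(256,248),.031),('c',(245,182),.033),('d',(295,173),.033),('e',(360,166),.034),('up',(501,72),.037),('under',(572,64),.037),('rear',(640,60),.037)]: print(n,f(u,z))
for u in [(100,10),(128,345)]: print('wall',f(u,.05))
"
```

```text
a [  37. -100.]
b [ 39. -75.]
c [ 10. -77.]
d [  7. -53.]
e [  6. -23.]
up [-29.  36.]
under [-31.  63.]
rear [-33.  89.]
wall [ -75. -142.]
wall [  77. -142.]
```

```bash
python3 -c "
from h import *
rows([.426,.3361,.16],np.deg2rad(-2.1))"
```

```text
t 27.2 pos [0.5291 0.0469 0.1596] shift [  -0.3  278.3 -129.5] turn [-3.23 -0.01 -0.  ] F [-0.5 -0.4 -1. ] w 0.27
```

```bash
python3 -m inch '[{"x":0,"y":15,"z":-7,"ax":0,"ay":0,"az":0},{"x":0,"y":50,"z":-23,"ax":-1,"ay":0,"az":0},{"x":0,"y":92,"z":-43,"ax":-2,"ay":0,"az":0},{"x":0,"y":134,"z":-62,"ax":-3.2,"ay":0,"az":0},{"x":0,"y":176,"z":-82,"ax":-3.2,"ay":0,"az":0}]'|grep -E "pos|force"; python3 -m inch '[{"x":0,"y":40,"z":-16,"ax":0,"ay":0,"az":0},{"x":0,"y":72,"z":-30,"ax":0,"ay":0,"az":0},{"x":0,"y":92,"z":-40,"ax":0,"ay":0,"az":0},{"x":0,"y":99,"z":-43,"ax":0,"ay":0,"az":0},{"x":0,"y":99,"z":-43,"ax":0,"ay":0,"az":0}]'|grep -E "pos|force";python3 -m inch '[{"x":0,"y":0,"z":0,"ax":0,"ay":0,"az":0},{"x":0,"y":0,"z":0,"ax":0,"ay":0,"az":0},{"x":0,"y":0,"z":0,"ax":0,"ay":0,"az":0}]'|grep -E "pos|force";python3 -c "
from h import *
rows([.426,.3361,.16],np.deg2rad(-2.1))"
```

```text
tool_pos: [0.4604, 0.2311, 0.1596]
force: [0.6, -0.1, -1.3]
tool_pos: [0.4223, 0.3304, 0.1594]
force: [0.9, -1.1, -1.8]
tool_pos: [0.4244, 0.3289, 0.1592]
force: [0.5, -0.2, -1.5]
t 28.5 pos [0.4244 0.3289 0.1592] shift [-0.8  7.3  1.3] turn [-0.18  0.    0.02] F [ 0.5 -0.2 -1.5] w 0.271
```

```bash
python3 -m inch '[{"x":4,"y":4,"z":1,"ax":-0.2,"ay":0,"az":0},{"x":12,"y":7,"z":1.5,"ax":-0.2,"ay":0,"az":0},{"x":22,"y":7.2,"z":1.5,"ax":-0.2,"ay":0,"az":0},{"x":30,"y":7.2,"z":1.5,"ax":-0.2,"ay":0,"az":0},{"x":34,"y":7.2,"z":1.5,"ax":-0.2,"ay":0,"az":0}]'|grep -E "pos|force"; python3 -m inch '[{"x":0,"y":0,"z":0,"ax":0,"ay":0,"az":0},{"x":0,"y":0,"z":0,"ax":0,"ay":0,"az":0},{"x":0,"y":0,"z":0,"ax":0,"ay":0,"az":0},{"x":0,"y":0,"z":0,"ax":0,"ay":0,"az":0}]'|grep -E "pos|force";python3 -c "
from h import *
rows([.426,.3361,.0766],np.deg2rad(-2.1))
w=snap('wrist');pickle.dump(w,open('w28.pkl','wb'));crop(w,220,100,420,250,4,'w28')
s=snap('side');pickle.dump(s,open('s28.pkl','wb'));crop(s,280,220,400,340,5,'s28')"
```

```text
tool_pos: [0.4248, 0.3366, 0.1232]
force: [-0.1, -0.2, -2.0]
tool_pos: [0.426, 0.3373, 0.1258]
force: [-0.7, -0.3, -1.8]
t 29.4 pos [0.426  0.3373 0.1258] shift [49.2 -1.2  0. ] turn [ 0.13  0.06 -0.03] F [-0.7 -0.3 -1.8] w 0.273
```

View pics/w28.png

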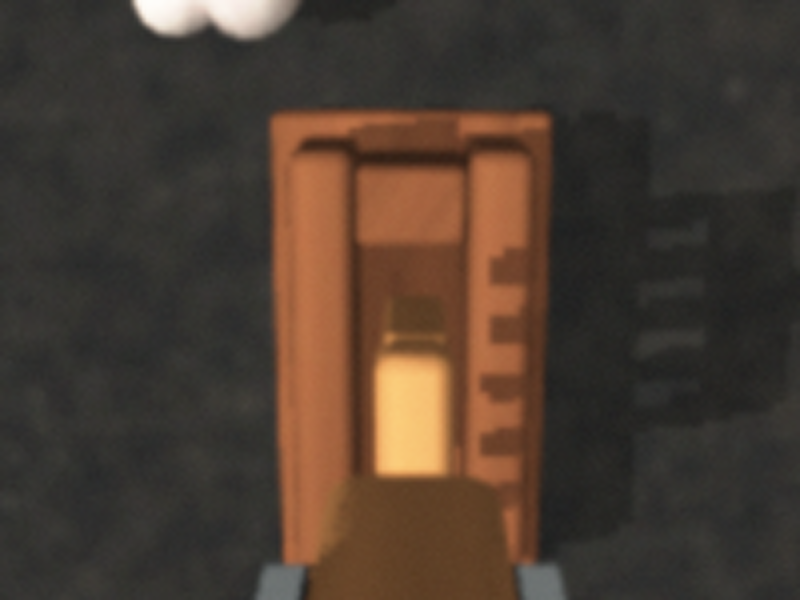

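View pics/s28.png

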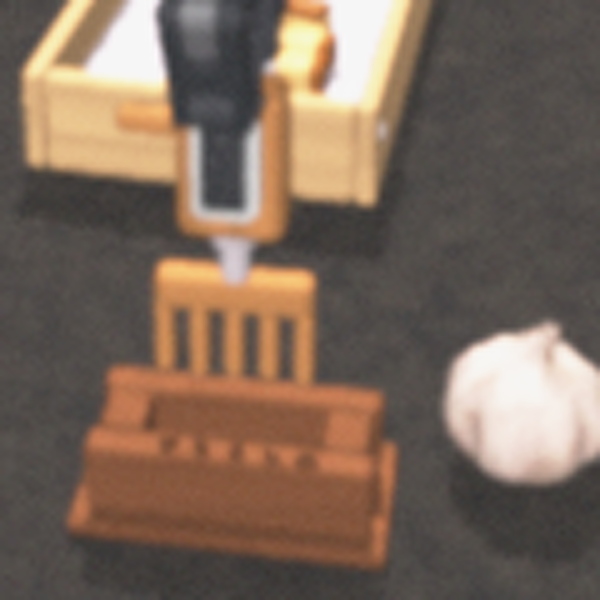

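```bash
python3 -m inch '[{"x":5,"y":-1,"z":0,"ax":0,"ay":0,"az":0},{"x":12,"y":-1,"z":0,"ax":0,"ay":0,"az":0},{"x":20,"y":-1,"z":0,"ax":0,"ay":0,"az":0},{"x":26,"y":-1,"z":0,"ax":0,"ay":0,"az":0}]'|grep -E "pos|force";python3 -m inch '[{"x":4,"y":0,"z":0,"ax":0,"ay":0,"az":0},{"x":10,"y":0,"z":0,"ax":0,"ay":0,"az":0},{"x":15,"y":0,"z":0,"ax":0,"ay":0,"az":0},{"x":17,"y":0,"z":0,"ax":0,"ay":0,"az":0},{"x":17,"y":0,"z":0,"ax":0,"ay":0,"az":0}]'|grep -E "pos|force"
```

```text
tool_pos: [0.4251, 0.3357, 0.0978]
force: [-1.0, -0.7, -2.7]
tool_pos: [0.4254, 0.336, 0.0818]
force: [0.3, -0.5, -1.7]
```

```bash
python3 -m inch '[{"x":2,"y":0,"z":0,"ax":0,"ay":0,"az":0},{"x":3.5,"y":0,"z":0,"ax":0,"ay":0,"az":0},{"x":3.5,"y":0,"z":0,"ax":0,"ay":0,"az":0}]'|grep -E "pos|force";python3 -m inch '[{"x":1,"y":0,"z":0,"ax":0,"ay":0,"az":0},{"x":1,"y":0,"z":0,"ax":0,"ay":0,"az":0}]'|grep -E "pos|force"
```

```text
tool_pos: [0.4256, 0.3361, 0.0786]
force: [0.2, 0.9, -2.6]
tool_pos: [0.4256, 0.3361, 0.0777]
force: [-1.0, -0.0, -1.6]
```

```bash
python3 -m inch '[{"x":1,"y":0,"z":0,"ax":0,"ay":0,"az":0},{"x":1,"y":0,"z":0,"ax":0,"ay":0,"az":0}]'|grep -E "pos|force"
```

```text
tool_pos: [0.4258, 0.3362, 0.077]
force: [0.1, 0.5, -1.2]
```

```bash
python3 -m inch '[{"x":0.7,"y":0,"z":0,"ax":0,"ay":0,"az":0},{"x":0.7,"y":0,"z":0,"ax":0,"ay":0,"az":0}]'|grep -E "pos|force"
```

```text
tool_pos: [0.4258, 0.3362, 0.0766]
force: [-0.5, -0.4, 1.6]
```

```bash
python3 -m inch '[{"x":-0.6,"y":0,"z":0,"ax":0,"ay":0,"az":0},{"x":-0.6,"y":0,"z":0,"ax":0,"ay":0,"az":0}]'|grep -E "pos|force"; python3 -m inch '[{"x":0,"y":0,"z":0,"ax":0,"ay":0,"az":0},{"x":0,"y":0,"z":0,"ax":0,"ay":0,"az":0},{"x":0,"y":0,"z":0,"ax":0,"ay":0,"az":0},{"x":0,"y":0,"z":0,"ax":0,"ay":0,"az":0},{"x":0,"y":0,"z":0,"ax":0,"ay":0,"az":0}]' 0; python3 -c "
from h import *
w=snap('wrist');crop(w,0,0,640,400,1.25,'w29')
s=snap('side');crop(s,280,180,400,340,3.7,'s29')"
```

```text
tool_pos: [0.4258, 0.3362, 0.0768]
force: [0.5, -0.1, 0.2]
clock: 32.0
tool_pos: [0.4256, 0.3361, 0.0766]
tool_rot: [-1.519, 1.571, -1.553]
force: [-0.6, -0.0, -0.2]
width: 0.999
```

View pics/w29.png

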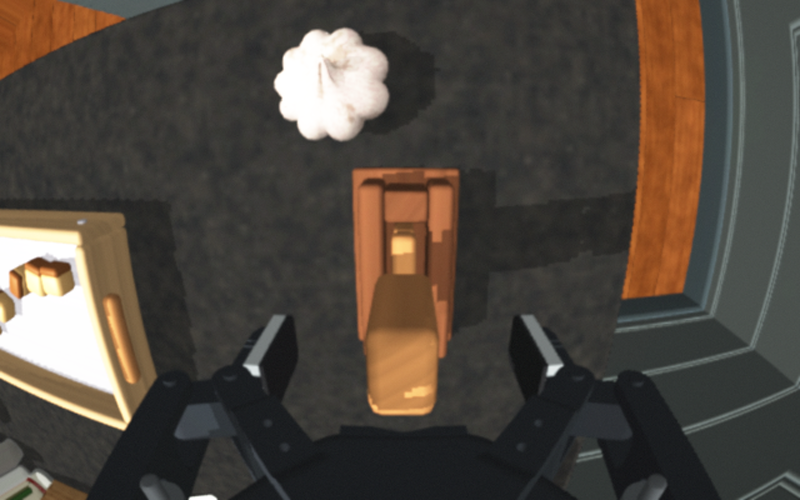

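View pics/s29.png

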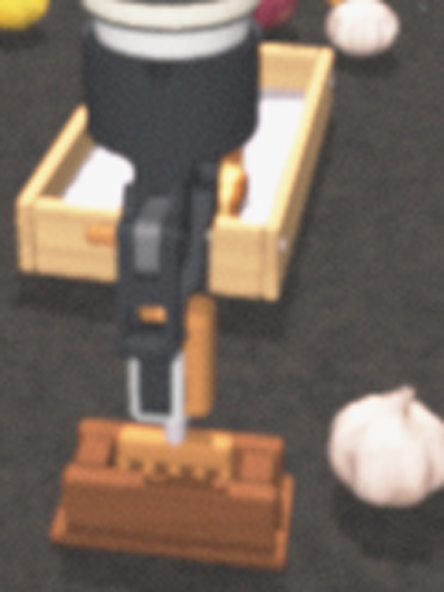

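Rake stands upright and free in the slot. Retreat upward and clear the view.

```bash
python3 -m inch '[{"x":-8,"y":0,"z":0,"ax":0,"ay":0,"az":0},{"x":-28,"y":0,"z":0,"ax":0,"ay":0,"az":0},{"x":-60,"y":0,"z":0,"ax":0,"ay":0,"az":0},{"x":-95,"y":0,"z":0,"ax":0,"ay":0,"az":0},{"x":-130,"y":0,"z":0,"ax":0,"ay":0,"az":0}]' 0|grep -E "pos|force"; python3 -m inch '[{"x":-35,"y":-10,"z":-20,"ax":0,"ay":0,"az":0},{"x":-60,"y":-35,"z":-45,"ax":0,"ay":0,"az":0},{"x":-70,"y":-55,"z":-70,"ax":0,"ay":0,"az":0},{"x":-75,"y":-75,"z":-85,"ax":0,"ay":0,"az":0},{"x":-75,"y":-80,"z":-90,"ax":0,"ay":0,"az":0}]' |grep -E "pos|force";python3 -m inch '[{"x":0,"y":0,"z":0,"ax":0,"ay":0,"az":0},{"x":0,"y":0,"z":0,"ax":0,"ay":0,"az":0},{"x":0,"y":0,"z":0,"ax":0,"ay":0,"az":0}]' |grep -E "clock|pos|force"; python3 -c "
from h import *
w=snap('wrist');pickle.dump(w,open('w30.pkl','wb'));crop(w,0,0,640,400,1.25,'w30')
s=snap('side');crop(s,270,160,430,340,3.2,'s30')
t=snap('top');crop(t,170,120,450,280,2.8,'t30');pickle.dump(t,open('t30.pkl','wb'))"
```

```text
tool_pos: [0.4255, 0.336, 0.2084]
force: [1.2, 1.4, 0.4]
tool_pos: [0.3322, 0.2584, 0.2842]
force: [0.5, 0.4, -0.2]
clock: 33.4
tool_pos: [0.3333, 0.2597, 0.2807]
force: [0.4, 0.6, -0.6]
```

View pics/w30.png

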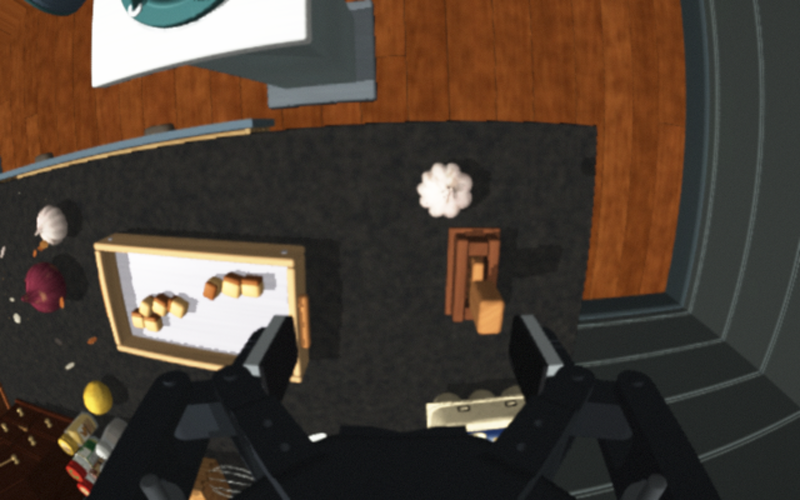

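View pics/s30.png

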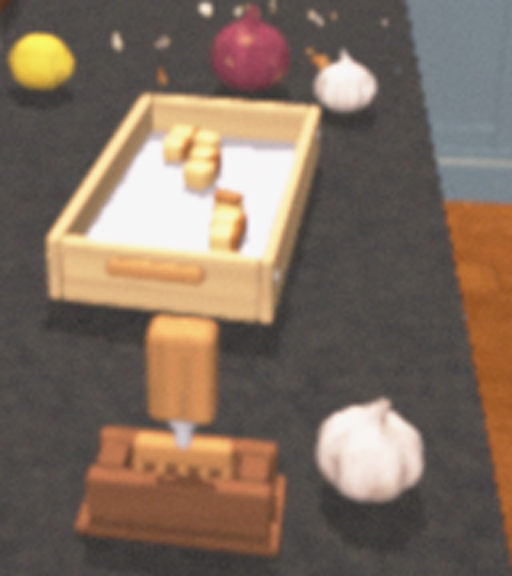

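View pics/t30.png

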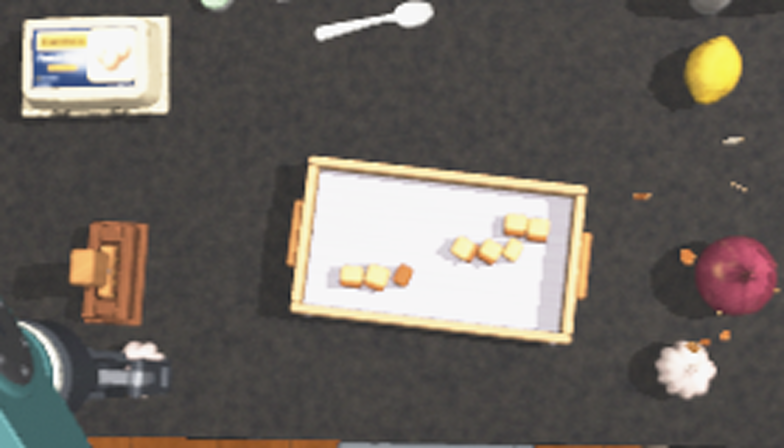

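```bash
python3 -c "
from h import *
w=pickle.load(open('t30.pkl','rb'))
f=lambda u,z:(lambda p:w2t(*p[:2]).round(0))(onz(w,(u[0]/2.8+170-.4,u[1]/2.8+120-.4),z))
for n,u,z in [('rear',(352,276),.041),('under',(377,277),.041),('up',(403,275),.039),('e',(463,249),.038),('d',(489,252),.037),('c',(512,250),.037),('b',(516,225),.036),('a',(537,230),.036)]: print(n,f(u,z))
for u in [(312,158),(586,188),(571,342),(293,311)]: print('wall',f(u,.05))
"
```

```text
rear [-36.  87.]
under [-34.  61.]
up [-29.  35.]
e [  4. -25.]
d [  4. -52.]
c [  9. -75.]
b [ 35. -77.]
a [ 32. -99.]
wall [ 81. 142.]
wall [  80. -144.]
wall [ -79. -144.]
wall [-79. 142.]
```

```bash
python3 -c "
from plant import *
print(hand_in()); print(get_obs()['clock'])"
```

```text
the job is handed in; nothing more can be done
None
the job is handed in; nothing more can be done
```

I raked all eight rusks out into one layer, stood the rake back in its slot, backed the arm away and handed the job in at about 33.5 s.

- **Rusk count:** by the last top-camera measurement there are 2 in the +y third, 2 in the middle and 4 in the -y third. An earlier wrist-camera measurement agreed to within about 5 mm. None lay on another in the last side, top and wrist pictures.
- **Closest margins:** one rusk in the middle third sits at y of about +35 mm, 10 mm from its boundary. One in the -y third sits at about -52 mm, 7 mm from its boundary. If that second one counted as middle, the split would be 2/3/3, still within the limits.
- **Raking:** I made three strokes toward -y and one back toward +y, with the tines bearing on the bed at about 2 to 5 N.
- **Raised nudge:** one rusk kept riding on another, so I pushed it off with the tines held about 3 mm above the lower rusks, not on the bed. It tipped over and landed flat, crust up.
- **Force:** while first feeling for the bed, one reading rose to about 8.3 N after allowing for the rake's weight, at or slightly over the 8 N limit. I backed off straight away.
- **Rake and surroundings:** the last pictures show the rake upright in its slot with the gripper clear of it. Onion, garlic bulbs and lemon look unmoved, though I judged that by eye.

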